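# Fit the last friction disc and steel plate into a barber chair's swivel brake

## Task

Finish the plate pack of the barber chair's swivel brake: fit the brown friction disc over the splined hub with its inner teeth engaged, fully home on the steel plate that is already in there, and then the loose steel plate on top of it, lugs in the slots of the cage and flat down on the disc. Find the splines by feel, turning the disc under light pressure, and never push either plate with more than 30 N. Leave both plates released, and the barber's things around them where they are.

Things in the scene. Friction and masses are not known exactly. Their poses are not given: they have to be found in the camera images.
- brake: Heavy dark cast brake unit of a barber chair, fixed to the counter (all sizes in mm). Origin under it on its axis, z up. Round flange: radius 56, 10 high, with a low look-only lever at -y; on it a boss of radius 26 with the first steel plate (radius 28.5, fixed). Above the flange its +x and -x sides are open for fingers. In its middle stands the splined hub, at +y and -y the combs of the cage.
- seat (a point): Point on the brake's axis, 28 above the counter: top face of the first steel plate, where the underside of the friction disc must rest. The underside of the loose steel plate then rests 7 higher. Axes as the brake's.
- hub_top (a point): Point on the axis at the hub's tip, 60 above the counter. Steel hub: core of radius 16 with 8 even keys (5.4 wide, out to radius 20, flat tops 47 above the counter); above them the bare core as pilot up to 52, then a taper to radius 8.5 at 60. Hub turns stiffly (0.3 N m). The angle of the keys is NOT reported: feel for it; turning the disc 45 degrees always passes a fit.
- cage (a point): Point on the axis 50 above the counter, level with the tips of the cage; axes as the brake's. At y = +36 and -36 (y 33 to 39.5, either sign) stand three prongs each: 5 wide at x = 0, 7 wide at x = -17 and 17; between them slots 11 wide centred at x = -8 and 8, for the lugs of the steel plate. Fingers 19 wide may grip within 35 degrees of the brake's x axis.
- friction_disc: Ring with brown linings lying flat, 7 thick, 35 to 70 g. 60.6 across 12 flats (one faces its x axis, then every 30 degrees). Bore radius 21.8; 8 inward teeth, 5.4 wide, to radius 17.2, at 22.5 degrees from x and every 45. Play on the hub 1.2 in radius, about 4 degrees in turn. Origin: centre of underside, z up. It may end at any yaw.
- steel_plate: Loose bright steel ring lying flat, 6 thick, 42 to 84 g, 60.6 across 12 flats as the disc; bore radius 22.8. Four lugs outward, two at +y and two at -y: 8 wide, centred at x = -8 and 8, to y = 38 (either sign); play 1.5 to each side in the cage's slots. Grip it across its x axis (no lugs there). Same when turned 180 degrees. Origin: centre of underside, z up.
- clipper: Black hair clipper lying on the counter, 190 long, 40 high; bystander. Origin under its middle.
- spray_bottle: White spray bottle with red and blue bands, 72 across, 190 high; bystander. Origin under its middle.
- fade_brush: Flat wooden hair brush lying on the counter, 190 long, 26 high; bystander. Origin under its middle.
- pomade_tin: Red tin with dark lid, 74 across, 31 high; bystander. Origin under its middle.
Not all that is in view belongs to the job. Leave any red look-alike of the steel_plate alone.

How it is judged (in metres and radians):
On the way, in this order (a step that is already met when the one before it is completed fails the run):
1. the friction disc is home on the hub, teeth in the splines, down on the first steel plate (z of friction_disc in the frame of brake between 0.0262 and 0.0296 m and horizontal distance between friction_disc and brake below 0.003 m and angle between friction_disc's own z axis and vertical below 0.06 rad), for 0.2 s.
2. the loose steel plate is in the slots of the cage, flat down on the disc (z of steel_plate in the frame of brake between 0.033 and 0.0368 m and horizontal distance between steel_plate and brake below 0.004 m and angle between steel_plate's own z axis and vertical below 0.06 rad and angle between the x axis of steel_plate and the x axis of brake, either way round below 0.12 rad), for 0.2 s.
At the end, for the whole second after the job is handed in: Disc home (underside within 1.6 mm of z = 28 mm in the brake's frame, centre within 3 mm of its axis); steel plate flat on it (within 1.8 mm of z = 35 mm, centre within 4 mm, x axis within 0.12 rad of the brake's); both tilted less than 0.06 rad, released and at rest (all of step 1 and all of step 2 and linear speed of each of friction_disc, steel_plate below 0.02 m/s); the robot touches nothing.
It fails at once if the friction disc is pushed on the brake or its hub with more than 30 N (contact force between friction_disc and brake above 30 N).
It fails at once if the steel plate is pushed on the brake with more than 30 N (contact force between steel_plate and brake above 30 N).
It fails at once if the steel plate is pushed on the friction disc with more than 30 N (contact force between steel_plate and friction_disc above 30 N).
It fails at once if one of the barber's things is moved by more than 15 mm (distance of any of clipper, spray_bottle, fade_brush, pomade_tin from where it was at the start of the episode above 0.015 m).
It also fails if it takes over 56 s, if anything falls off the work surface, if the arm or the gripper's body presses on something with over 40 N, if the wrist force passes 120 N, or if a joint passes its speed limit or range.

## Robot

A 6-joint arm with a two-finger parallel gripper is mounted at the origin on the work surface. World frame = base frame: x ahead of the robot, y to its left, z up, the work surface at z = 0. Lengths are in mm, angles in rad, forces in N, time in s.
With the tool pointing down it reaches from about 350 to 875 mm from the base axis. Payload 4.2 kg.
Tool frame: the origin (TCP) lies midway between the tips of the shut fingers; the grasp point (between the pads) lies 19 mm behind it (arm.grip_point_offset is the distance from the TCP to the grasp point, in mm); z points along the fingers, x is the direction in which the jaws open and shut, and the axes are right-handed (so a half turn about z gives the same grasp; the last joint's range is limited). The gripper opens to 85 mm and grips with 20 to 120 N. Pads are 22 mm wide; open, the fingers measure 114 mm over their backs; the gripper's body (76 mm by 85 mm) begins 54 mm behind the grasp point. The pads swing forward as they close: fully open they stand 13 mm farther back than shut.
Start: joints at [-0.92, 0.385, 0.008, 0, -1.194, -0.259], TCP at [238.671, -577.612, 231.312] pointing down, gripper open.
Joint ranges: [-3.14, 3.14], [-1.21, 2.06], [-1.07, 1.41], [-3.16, 2.05], [-2.99, -0.16], [-3.1, 3.1]. Speed limits (rad/s): [2.79, 2.79, 3.14, 3.14, 3.14, 3.14].

## Interface

Orientations are given as a unit quaternion [x, y, z, w].
In Python, from bench import arm gives the robot as it stands.
- The arm moves only by the tool move_arm, never from a script. Its argument "targets" is a list of rows, each a list of 7 numbers: the shift along the tool's x, y, z in cm, then the turn, a rotation vector about the tool's x, y, z in degrees, then the closure in counts, from 0 (fully open) to 255 (shut). In form: [[x, y, z, wx, wy, wz, grip], ...]. A call has 1 to 20 rows; each row is the pose to reach, as a shift and turn from the pose commanded when the call began, along the tool's axes at that moment; what a row does not reach only later rows make up. A row lasts 1/8 s, in which the tool goes at most 62.5 mm and 10.7 degrees, less where a joint would pass 70% of its speed; a pose out of reach is approached as far as the arm can. A call with a gripper value outside its range is refused whole. The fingers move at their own pace and stop on an object; the grip force is fixed at half the most. Time passes only in rows, so rows that repeat a pose let the fingers close. It gives the time, the measured TCP pose, the force and the opening at its end, in the units of the state.
- arm.read_state(): the state, without advancing time (a new reading comes with each control period).
- arm.get_image(name): name is "side" or "top" or "wrist"; returns (picture, depth): 480x640x3 uint8, blue, green, red; 480x640 float32, mm along the optical axis (not along the pixel's ray), 0 where there is no reading.
- arm.camera_params(name): a dict with "mtx" (3x3 intrinsics, pixels), "dist" ([k1, k2, p1, p2, k3] as OpenCV has them; the pictures are not rectified), "world_to_cam" (4x4, takes a point from world to camera coordinates); the wrist camera has in their place "mount" (4x4, takes a point from camera to tool coordinates, whose origin is the TCP and whose axes are the tool frame's). Camera axes: x right, y down, z forward; pixel columns grow to the right and rows downward; lengths in mm; the calibration is good to about 2 mm. A picture is of the moment at which its call begins: read the wrist's pose just before it. camera_params takes no time and is no camera call.
- arm.job_done(): hands the job in, once; it reports no verdict.
Trained networks look in the newest picture that a camera, given by its name, has taken for a name from the list of things; names that differ only in an ending like _2 or _b are one class to them, and where a whole thing is asked for, a point or a joint stands for the part that bears it (a point fixed in the world has none). Each returns a list of dicts, best first, with "score" (0 to 1); they miss things now and then, are a little off and sometimes report something else, mostly with a low value. They report only what shows in the picture. A call takes as long as a camera call. They do not tell look-alikes from the thing itself.
- arm.search_frame(thing, camera): "bbox" ([left, top, right, bottom] in pixels, round what is visible of it).
- arm.tip_of(thing, camera): "uv" ([column, row] in pixels: a listed point, or the origin of a listed thing).
The state is a dict: "clock": time; "joints": joint angles; "joint_vel": joint speeds; "joint_efforts": joint torques, N m; "position": TCP position; "ee_rot": TCP orientation; "contact_force": force on the tool from outside, world axes, zero at the start; "wrist_torque": the same for the moment, N m; "gripper_width": finger opening in mm.
Only numpy, scipy, OpenCV 4.12 (cv2) and the standard library are available. Lean on these libraries where they do the work, as an engineer would, in place of code of your own. Each camera call takes 0.05 s, during which the arm holds its last target.

## Working session

There is one attempt and no reset: what is moved stays moved. The work goes in short steps, Python scripts to look and compute and a tool call to move; the robot and the scene stay as the last step left them, time stands still between calls to the robot, and variables do not carry over. Pictures are saved under pics/ and viewed, and the job is handed in when it is done.

Besides the shell and the picture viewer there is one more tool, called after "Call:" as name(argument=value, ...) on one line, values as JSON. move_arm: Moves the arm, as the interface text tells. Its arguments: {"type":"object","properties":{"targets":{"type":"array","items":{"type":"array","items":{"type":"number"}}}},"required":["targets"]}

```bash
ls; mkdir -p pics; python3 - <<'E'
from bench import arm
import cv2,json
s=arm.read_state();print(s)
for n in ["top","side"]:
    p,d=arm.get_image(n);cv2.imwrite(f"pics/{n}0.png",p)
    print(n,{k:(v.tolist() if hasattr(v,'tolist') else v) for k,v in arm.camera_params(n).items()})
    for t in ["brake","friction_disc","steel_plate","clipper"]:
        print(t,arm.search_frame(t,n)[:3],arm.tip_of(t,n)[:3])
print(arm.camera_params("wrist"), arm.grip_point_offset)
E
```

```text
pics
{'clock': 0.0, 'joints': array([-9.20399826e-01,  3.85593930e-01,  6.62351480e-03, -4.82706949e-04,
       -1.19400270e+00, -2.58598851e-01]), 'joint_vel': array([-2.49275531e-05,  2.69292272e-04, -1.62346298e-03, -8.52502340e-04,
       -1.36611229e-03, -1.93889186e-04]), 'joint_efforts': array([-1.24023518e-03, -3.92288411e+01,  1.88397878e+01,  4.18621480e+00,
       -4.73655018e-03, -1.70327394e-05]), 'position': array([ 238.44745699, -577.09682597,  230.20053811]), 'ee_rot': array([ 5.56018606e-01,  8.31169101e-01,  5.65769962e-04, -9.56468058e-04]), 'contact_force': array([-0.15926567, -0.09472406, -0.23090806]), 'wrist_torque': array([ 0.00695268,  0.0102079 , -0.04669735]), 'gripper_width': 85.7199356394551}
top {'mtx': [[498.26810404949947, 0.0, 316.2298188870607], [0.0, 498.26810404949947, 243.12857428545408], [0.0, 0.0, 1.0]], 'dist': [-0.0112709186899131, 0.0, 0.0, 0.0, 0.0], 'world_to_cam': [[0.0156245209372067, -0.9994984844111687, 0.027543674505399462, -25.395145974064306], [-0.9986798547246274, -0.016947996159697384, -0.04849034123789726, 527.7711558832709], [0.0
[... 1860 characters left out ...]
[281.0, 234.3, 316.7, 282.1], 'score': 0.38}] [{'uv': [359.7, 222.7], 'score': 0.86}]
{'mtx': array([[355.46337294,   0.        , 326.50901339],
       [  0.        , 355.46337294, 240.58425746],
       [  0.        ,   0.        ,   1.        ]]), 'dist': array([-0.04593287,  0.        ,  0.        ,  0.        ,  0.        ]), 'mount': array([[ 9.99998585e-01, -2.78083283e-04, -1.65919448e-03,
        -6.47271110e-01],
       [ 7.06316063e-04,  9.64510290e-01,  2.64044318e-01,
        -6.72345862e+01],
       [ 1.52688384e-03, -2.64045116e-01,  9.64509121e-01,
        -1.42088037e+02],
       [ 0.00000000e+00,  0.00000000e+00,  0.00000000e+00,
         1.00000000e+00]])} 18.700000000000003
```

View pics/top0.png

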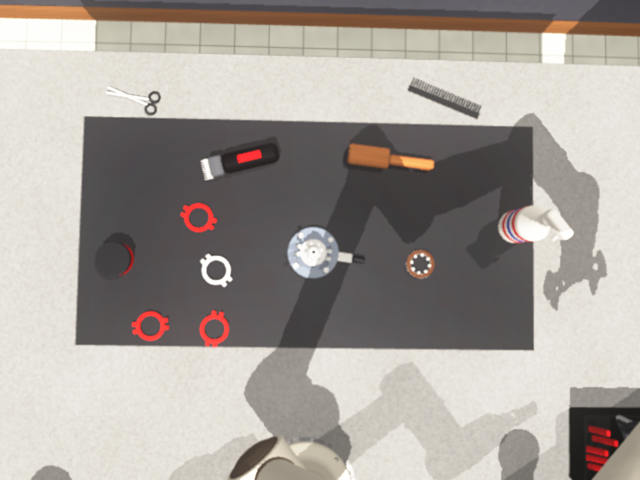

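```bash
python3 - <<'E'
import cv2
p=cv2.imread("pics/top0.png")
c=p[190:360,120:450];cv2.imwrite("pics/top0c.png",cv2.resize(c,None,fx=2.4,fy=2.4,interpolation=cv2.INTER_CUBIC))
p=cv2.imread("pics/side0.png")
c=p[190:340,250:450];cv2.imwrite("pics/side0c.png",cv2.resize(c,None,fx=4,fy=4,interpolation=cv2.INTER_CUBIC))
E
```

```text
(no output)
```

View pics/top0c.png

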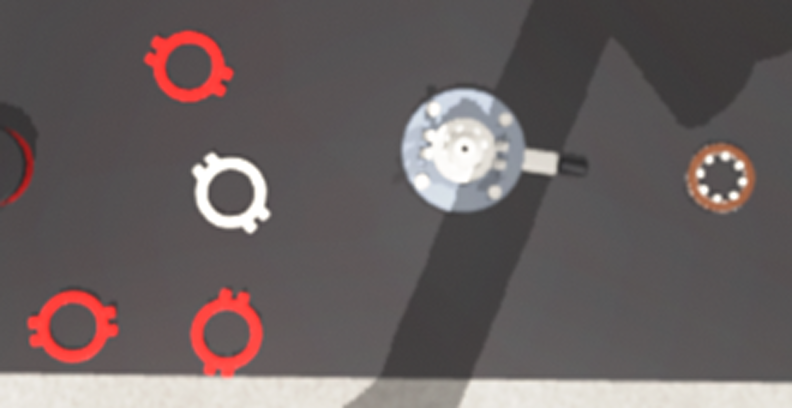

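View pics/side0c.png

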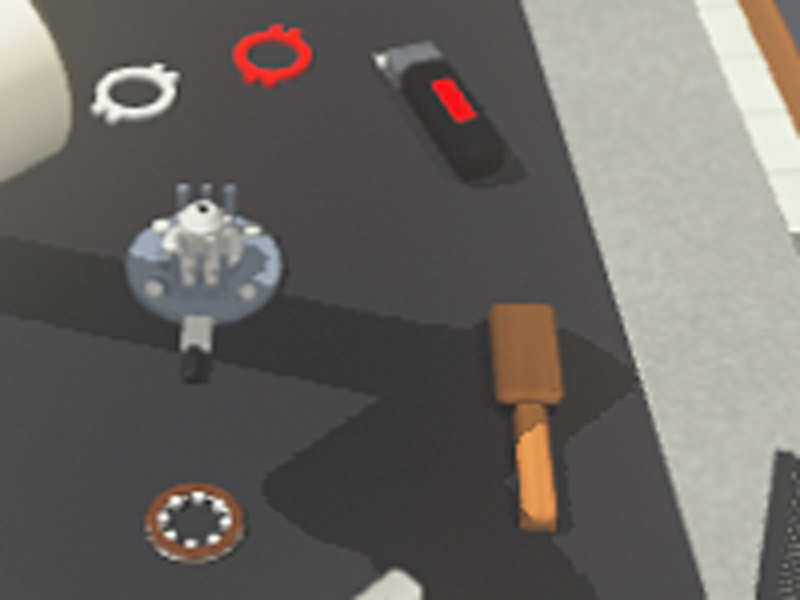

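The top view shows a bright steel plate at (216,270), and red look-alikes at (198,217), (150,326) and (214,328), which I'll leave alone. The brown disc is at (420,263), and the brake is at (313,252) with its lever pointing towards world -y.

```bash
cat > h.py <<'E'
from bench import arm
import numpy as np, cv2
from scipy.spatial.transform import Rotation as R
def cam(n,st=None):
    c=arm.camera_params(n)
    if n=="wrist":
        T=np.eye(4);T[:3,:3]=R.from_quat(st["ee_rot"]).as_matrix();T[:3,3]=st["position"]
        return c["mtx"],c["dist"],T@c["mount"]
    return np.array(c["mtx"]),np.array(c["dist"]),np.linalg.inv(np.array(c["world_to_cam"]))
def toworld(uv,z,n,st=None):
    K,D,T=cam(n,st)
    uv=np.asarray(uv,float).reshape(-1,1,2)
    q=cv2.undistortPoints(uv,K,D).reshape(-1,2)
    d=np.c_[q,np.ones(len(q))]@T[:3,:3].T
    o=T[:3,3]
    return o+d*((z-o[2])/d[:,2])[:,None]
def topix(P,n,st=None):
    K,D,T=cam(n,st);W=np.linalg.inv(T)
    rv=cv2.Rodrigues(W[:3,:3])[0]
    return cv2.projectPoints(np.asarray(P,float).reshape(-1,1,3),rv,W[:3,3],K,D)[0].reshape(-1,2)
def goal(xyz,yaw):
    """shift cm / turn deg in current tool frame to go to pos, with tool down, tool x at world yaw (deg)"""
    s=arm.read_state();C=R.from_quat(s["ee_rot"])
    x=np.array([np.cos(np.radians(yaw)),np.sin(np.radians(yaw)),0]);z=np.array([0,0,-1.]);y=np.cross(z,x)
    G=R.from_matrix(np.c_[x,y,z])
    print("shift cm",np.round(C.inv().apply(np.array(xyz)-s["position"])/10,2),"turn",np.round(np.degrees((C.inv()*G).as_rotvec()),2))
def yaw():
    m=R.from_quat(arm.read_state()["ee_rot"]).as_matrix();return np.degrees(np.arctan2(m[1,0],m[0,0]))
E
python3 - <<'E'
from h import *
print("brake hub",toworld([313.5,252],60,"top"))
print("disc",toworld([420.3,263.7],7,"top"))
print("plate",toworld([216,270],6,"top"))
print("lever",toworld([[340,256],[363,259]],10,"top"))
print("bystanders",toworld([[526,225],[390,158],[240,161],[115,258]],30,"top"))
print(yaw(), arm.read_state()['joints'])
goal([510,-180,230],-90)
E
```

```text
brake hub [[507.30974158 -10.16116986  60.        ]]
disc [[ 487.16044484 -245.77082459    7.        ]]
plate [[466.47583537 199.39560632   6.        ]]
lever [[ 501.10732877  -69.0534069    10.        ]
 [ 495.38663779 -119.32843275   10.        ]]
bystanders [[ 574.37941565 -470.86405693   30.        ]
 [ 714.39740253 -173.119718     30.        ]
 [ 700.87657979  149.98036768   30.        ]
 [ 488.61349888  408.49027751   30.        ]]
112.44737226624179 [-9.20391138e-01  3.84616218e-01  7.89859070e-03 -4.90915045e-06
 -1.19401774e+00 -2.58622828e-01]
shift cm [26.39 40.26  0.14] turn [  -0.      0.   -157.55]
```

```bash
python3 - <<'E'
from h import *
goal([487,-246,160],174)
E
```

```text
shift cm [21.17 35.61  7.14] turn [ -0.     0.   -61.55]
```

Call:
move_arm(targets=[[3.53,5.9,1.2,0,0,-10.3,0],[7.06,11.8,2.4,0,0,-20.6,0],[10.6,17.8,3.6,0,0,-30.9,0],[14.1,23.7,4.8,0,0,-41.2,0],[17.6,29.6,6.0,0,0,-51.4,0],[21.2,35.6,7.1,0,0,-61.5,0],[21.2,35.6,7.1,0,0,-61.5,0],[21.2,35.6,7.1,0,0,-61.5,0]])

```text
clock: 1.9
position: [488.2, -243.4, 159.8]
ee_rot: [0.05, 0.999, 0.0, -0.0]
contact_force: [0.1, 1.0, 0.4]
gripper_width: 85.5
```

```bash
python3 - <<'E'
from h import *
s=arm.read_state();p,d=arm.get_image("wrist");cv2.imwrite("pics/w1.png",p);np.savez("w1.npz",d=d,pos=s["position"],q=s["ee_rot"])
print(s["position"],yaw(),s["clock"],s["joint_vel"].round(3))
print(topix([487,-246,7],"wrist",s))
E
```

```text
[ 488.23821057 -243.40021143  159.80687684] 174.1080157889961 1.9 [-0.057 -0.016 -0.007  0.004 -0.012  0.019]
[[327.7114996  222.96072868]]
```

View pics/w1.png

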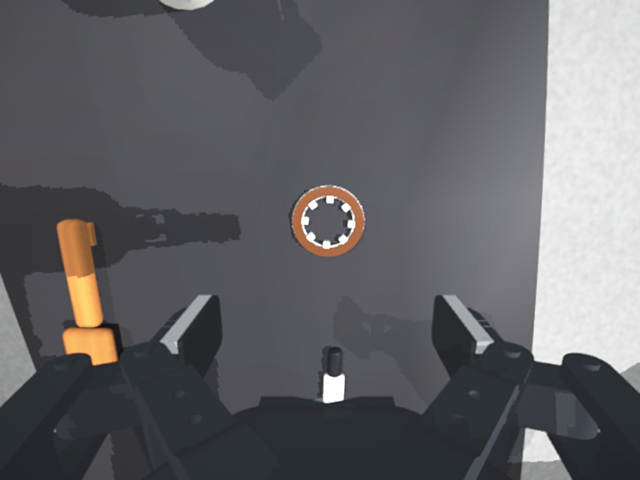

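```bash
python3 - <<'E'
from h import *
p=cv2.imread("pics/w1.png");z=np.load("w1.npz");s=dict(position=z["pos"],ee_rot=z["q"])
hsv=cv2.cvtColor(p,cv2.COLOR_BGR2HSV)
m=((hsv[...,0]<20)&(hsv[...,1]>110)&(hsv[...,2]>60)).astype(np.uint8)
m[:, :270]=0;m[:,390:]=0;m[:160]=0;m[280:]=0
c=max(cv2.findContours(m,cv2.RETR_EXTERNAL,cv2.CHAIN_APPROX_NONE)[0],key=cv2.contourArea)
w=toworld(c.reshape(-1,2).astype(float),7,"wrist",s)[:,:2].astype(np.float32)
print("outer",cv2.minEnclosingCircle(w),cv2.fitEllipse(w))
cen=np.array(cv2.fitEllipse(w)[0])
# ortho resample 4px/mm
n=320;g=(np.arange(n)-n/2)/4
X,Y=np.meshgrid(cen[0]+g,cen[1]+g)
uv=topix(np.c_[X.ravel(),Y.ravel(),np.full(n*n,7.)],"wrist",s).astype(np.float32)
o=cv2.remap(p,uv[:,0].reshape(n,n),uv[:,1].reshape(n,n),cv2.INTER_LINEAR)
cv2.imwrite("pics/ortho1.png",cv2.resize(o[::-1],(640,640))[20:620])
gr=o.astype(float).min(2)
a=np.radians(np.arange(0,360,.5))
for r in (18.5,19.5,20.5):
    v=cv2.remap(gr.astype(np.float32),(n/2+4*r*np.cos(a)).astype(np.float32)[None],(n/2+4*r*np.sin(a)).astype(np.float32)[None],cv2.INTER_LINEAR)[0]
    print(r,"tooth phase mod45",np.degrees(np.angle((v*np.exp(8j*a)).sum()))/8)
rr=np.linalg.norm(w-cen,axis=1);aa=np.arctan2(*(w-cen)[:,::-1].T)
e=(rr*np.exp(12j*aa)).sum()/rr.sum();print("flat phase(mod30), radius min there",np.degrees(np.angle(-e))/12,abs(e))
E
```

```text
outer ((486.99224853515625, -246.31948852539062), 30.22499656677246) ((487.00628662109375, -246.38804626464844), (59.11210250854492, 59.324790954589844), 12.036810874938965)
18.5 tooth phase mod45 -10.108608101723217
19.5 tooth phase mod45 -10.151768086045983
20.5 tooth phase mod45 -10.215283458546228
flat phase(mod30), radius min there -13.293379274183236 0.0023045001057491396
```

View pics/ortho1.png

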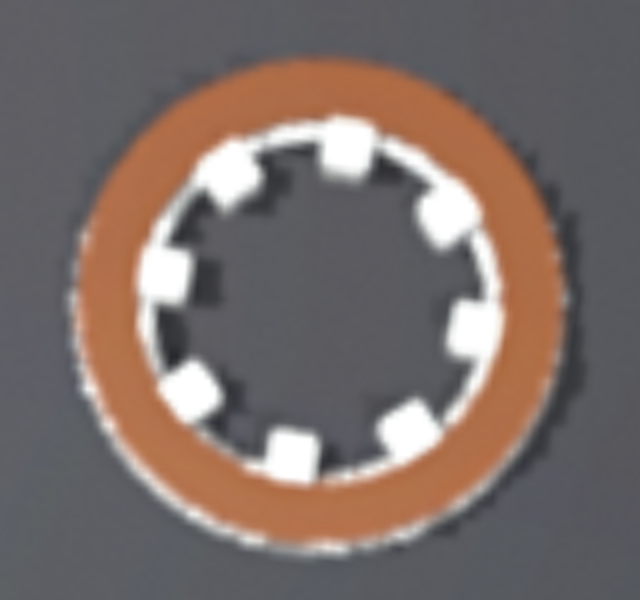

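```bash
python3 - <<'E'
from h import *
p=cv2.imread("pics/w1.png").astype(np.float32);z=np.load("w1.npz");s=dict(position=z["pos"],ee_rot=z["q"])
cen=np.array([487.0,-246.35])
a=np.radians(np.arange(0,360,1.));r=np.arange(25,37,.1)
for ch,lab in ((2,"red"),(None,"sat")):
  for zz in (7,5.5):
    P=np.stack([cen[0]+r[None]*np.cos(a)[:,None],cen[1]+r[None]*np.sin(a)[:,None],np.full((360,len(r)),zz)],-1)
    uv=topix(P,"wrist",s).astype(np.float32).reshape(360,len(r),2)
    im=p[...,2] if ch==2 else p[...,2]-p[...,0]
    v=cv2.remap(im,uv[...,0],uv[...,1],cv2.INTER_LINEAR)
    hi=np.median(v[:,:15],axis=1);lo=np.median(v[:,-20:],axis=1)
    f=np.clip((v-lo[:,None])/(hi-lo)[:,None],0,1.0)
    e=25+f.sum(1)*.1
    F=np.fft.fft(e)/360
    print(lab,zz,"mean",abs(F[0]),[ (k,round(2*abs(F[k]),3)) for k in range(1,16)],"flat dir",np.degrees(np.angle(-np.conj(F[12])))/12)
E
```

```text
red 7 mean 30.94138 [(1, np.float32(1.193)), (2, np.float32(0.189)), (3, np.float32(0.092)), (4, np.float32(0.016)), (5, np.float32(0.013)), (6, np.float32(0.036)), (7, np.float32(0.01)), (8, np.float32(0.025)), (9, np.float32(0.014)), (10, np.float32(0.031)), (11, np.float32(0.014)), (12, np.float32(0.041)), (13, np.float32(0.009)), (14, np.float32(0.012)), (15, np.float32(0.038))] flat dir -4.8518376
red 5.5 mean 31.10347 [(1, np.float32(0.891)), (2, np.float32(0.183)), (3, np.float32(0.095)), (4, np.float32(0.015)), (5, np.float32(0.012)), (6, np.float32(0.037)), (7, np.float32(0.012)), (8, np.float32(0.024)), (9, np.float32(0.015)), (10, np.float32(0.032)), (11, np.float32(0.011)), (12, np.float32(0.042)), (13, np.float32(0.005)), (14, np.float32(0.015)), (15, np.float32(0.04))] flat dir -4.6847687
sat 7 mean 30.40353 [(1, np.float32(0.274)), (2, np.float32(0.042)), (3, np.float32(0.033)), (4, np.float32(0.034)), (5, np.float32(0.009)), (6, np.float32(0.027)), (7, np.float32(0.016)), (8, np.float32(0.011)), (9, np.float32(0.036)), (10, np.float32(0.013)), (11, np.float32(0.006)), (12, np.float32(0.015)), (13, np.float32(0.011)), (14, np.float32(0.013)), (15, np.float32(0.01))] flat dir -9.953452
sat 5.5 mean 30.559664 [(1, np.float32(0.113)), (2, np.float32(0.038)), (3, np.float32(0.034)), (4, np.float32(0.032)), (5, np.float32(0.006)), (6, np.float32(0.028)), (7, np.float32(0.017)), (8, np.float32(0.011)), (9, np.float32(0.036)), (10, np.float32(0.01)), (11, np.float32(0.008)), (12, np.float32(0.014)), (13, np.float32(0.011)), (14, np.float32(0.013)), (15, np.float32(0.01))] flat dir -9.965411
```

```bash
python3 - <<'E'
from h import *
print(arm.read_state()["position"],arm.read_state()["clock"])
goal([487.0,-246.35,25],177.35)
E
```

```text
[ 487.40671849 -244.57899065  160.0777859 ] 1.95
shift cm [ 1.000e-02 -1.800e-01  1.351e+01] turn [-0.   -0.03 -3.24]
```

Call:
move_arm(targets=[[0,0,4,0,0,-3.2,0],[0,0,9,0,0,-3.2,0],[0,0,13,0,0,-3.2,0],[0,0,13,0,0,-3.2,0],[0,0,13,0,0,-3.2,0]])

```text
clock: 2.58
position: [487.7, -246.8, 31.9]
ee_rot: [0.025, 1.0, -0.0, 0.001]
contact_force: [0.5, -0.7, 0.6]
gripper_width: 85.5
```

```bash
python3 - <<'E'
from h import *
s=arm.read_state();p,d=arm.get_image("wrist");cv2.imwrite("pics/w2.png",p);np.savez("w2.npz",d=d,pos=s["position"],q=s["ee_rot"])
print(s["position"],yaw(),s["joint_vel"].round(3))
goal([487.0,-246.35,-3],177.35)
E
```

```text
[ 487.71089839 -246.76727843   31.88999323] 177.1323643047704 [ 0.006 -0.022  0.011 -0.004  0.006 -0.001]
shift cm [0.12 0.02 3.53] turn [-0.05  0.22 -0.22]
```

View pics/w2.png

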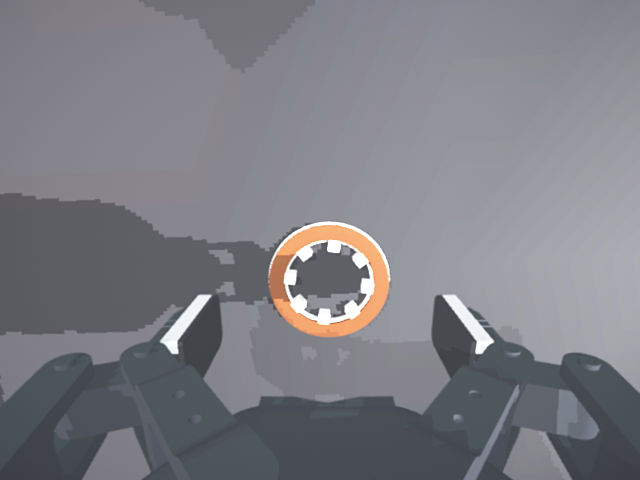

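```bash
python3 - <<'E'
from h import *
p=cv2.imread("pics/w2.png");z=np.load("w2.npz");s=dict(position=z["pos"],ee_rot=z["q"])
hsv=cv2.cvtColor(p,cv2.COLOR_BGR2HSV)
m=((hsv[...,0]<22)&(hsv[...,1]>100)&(hsv[...,2]>60)).astype(np.uint8)
c=max(cv2.findContours(m,cv2.RETR_EXTERNAL,cv2.CHAIN_APPROX_NONE)[0],key=cv2.contourArea)
w=toworld(c.reshape(-1,2).astype(float),7,"wrist",s)[:,:2].astype(np.float32)
E=cv2.fitEllipse(w);print(E,cv2.minEnclosingCircle(w))
cen=np.array(E[0])
n=640;g=(np.arange(n)-n/2)/8
X,Y=np.meshgrid(cen[0]+g,cen[1]+g)
for zz in(7,5.5):
  uv=topix(np.c_[X.ravel(),Y.ravel(),np.full(n*n,zz)],"wrist",s).astype(np.float32)
  o=cv2.remap(p,uv[:,0].reshape(n,n),uv[:,1].reshape(n,n),cv2.INTER_CUBIC)
  if zz==7: cv2.imwrite("pics/ortho2.png",o[::-1][20:620])
E
```

```text
((486.8951110839844, -246.47171020507812), (59.56052780151367, 59.83747482299805), 16.940631866455078) ((486.88397216796875, -246.44992065429688), 30.269084930419922)
```

View pics/ortho2.png

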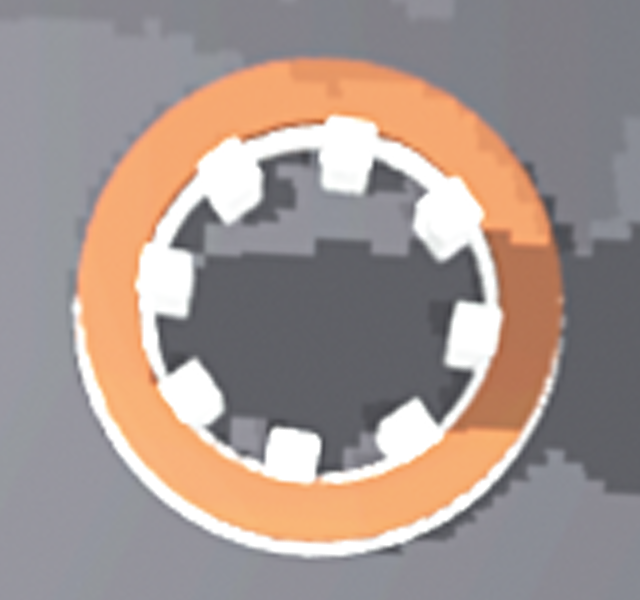

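Call:
move_arm(targets=[[0.05,0,1.5,0,0,0,0],[0.05,0,2.8,0,0,0,0],[0.05,0,3.1,0,0,0,0],[0.05,0,3.1,0,0,0,0]])

```text
clock: 3.12
position: [486.1, -245.7, -1.1]
ee_rot: [0.025, 1.0, 0.0, -0.0]
contact_force: [-0.3, 0.8, -0.1]
gripper_width: 85.5
```

```bash
python3 - <<'E'
from h import *
s=arm.read_state();print(s["position"],yaw(),s["joint_vel"].round(3),s["contact_force"],s["clock"])
E
```

```text
[ 486.0856954  -245.65875688   -1.14405427] 177.1602498705966 [ 0.    -0.011  0.007  0.002 -0.002  0.001] [-0.26763467  0.75237282 -0.05986284] 3.125
```

Call:
move_arm(targets=[[0,0,0.15,0,0,0,0],[0,0,0.15,0,0,0,255],[0,0,0.15,0,0,0,255],[0,0,0.15,0,0,0,255],[0,0,0.15,0,0,0,255],[0,0,0.15,0,0,0,255]])

```text
clock: 3.88
position: [486.4, -245.7, -0.8]
ee_rot: [0.025, 1.0, -0.0, 0.0]
contact_force: [-1.7, 1.5, 7.8]
gripper_width: 57.9
```

```bash
python3 - <<'E'
from h import *
for i in range(1):
  s=arm.read_state();p,d=arm.get_image("wrist")
  print(s["position"],yaw(),s["contact_force"],s["gripper_width"],s["clock"])
cv2.imwrite("pics/w3.png",p);np.savez("w3.npz",d=d,pos=s["position"],q=s["ee_rot"])
E
```

```text
[ 486.44881542 -245.74134677   -0.78421607] 177.17354584456112 [-1.72545544  1.51173935  7.76009868] 57.8710591860176 3.875
```

View pics/w3.png

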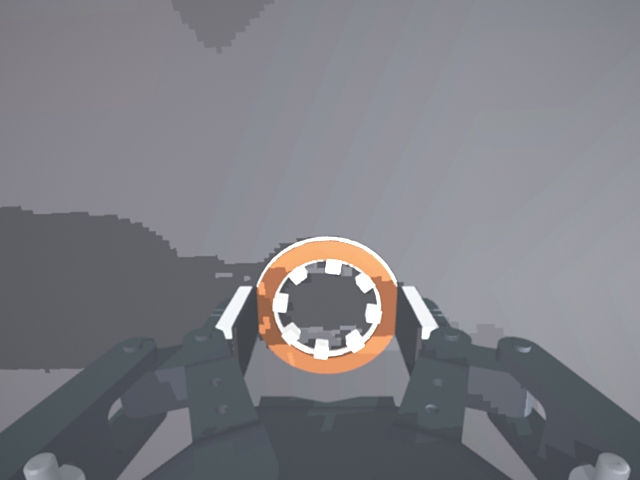

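Call:
move_arm(targets=[[0,0,-1,0,0,0,255],[0,0,-4,0,0,0,255],[0,1,-9,0,0,0,255],[-0.5,6,-12,0,0,1,255],[-1,12,-12.2,0,0,2,255],[-1.2,18,-12.2,0,0,3,255],[-1.6,24,-12.2,0,0,3,255],[-2,29.5,-12.2,0,0,3,255],[-2,30.5,-12.2,0,0,3,255],[-2,30.5,-12.2,0,0,3,255],[-2,30.5,-12.2,0,0,3,255]])

```text
clock: 5.3
position: [521.0, 56.7, 119.8]
ee_rot: [0.052, 0.999, -0.0, -0.0]
contact_force: [0.2, 0.5, -1.0]
gripper_width: 57.6
```

```bash
python3 - <<'E'
from h import *
s=arm.read_state();p,d=arm.get_image("wrist")
print(s["position"],yaw(),s["contact_force"],s["gripper_width"],s["clock"],s["joint_vel"].round(3))
cv2.imwrite("pics/w4.png",p);np.savez("w4.npz",d=d,pos=s["position"],q=s["ee_rot"])
print(arm.tip_of("hub_top","wrist"),arm.tip_of("friction_disc","wrist"),arm.tip_of("brake","wrist"),topix([507,-10,60],"wrist",s))
E
```

```text
[520.99552116  56.74519985 119.79931991] 174.0391269624904 [ 0.22312045  0.45690419 -0.96464332] 57.63969003461448 5.3 [-0.011 -0.     0.     0.     0.002 -0.002]
[{'uv': [336.2, 141.5], 'score': 0.69}] [{'uv': [118.1, 350.6], 'score': 0.73}, {'uv': [334.4, 140.1], 'score': 0.19}] [{'uv': [331.6, 142.4], 'score': 0.7}] [[339.36970216 143.67130957]]
```

View pics/w4.png

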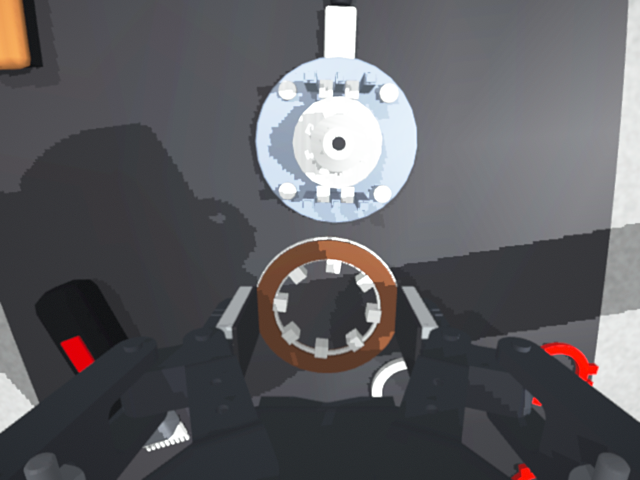

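```bash
python3 - <<'E'
from h import *
p=cv2.imread("pics/w4.png");z=np.load("w4.npz");s=dict(position=z["pos"],ee_rot=z["q"])
print("hub centre",toworld([338.5,143.3],60,"wrist",s))
cv2.imwrite("pics/w4c.png",cv2.resize(p[50:230,240:430],None,fx=3.3,fy=3.3,interpolation=cv2.INTER_CUBIC))
# disc in hand: fit in tool frame
hsv=cv2.cvtColor(p,cv2.COLOR_BGR2HSV)
m=((hsv[...,0]<22)&(hsv[...,1]>100)&(hsv[...,2]>40)).astype(np.uint8);m[:200]=0;m[:,:240]=0;m[:,410:]=0
c=max(cv2.findContours(m,cv2.RETR_EXTERNAL,cv2.CHAIN_APPROX_NONE)[0],key=cv2.contourArea)
x,y,w_,h_=cv2.boundingRect(c);print(x,y,w_,h_)
c=c.reshape(-1,2).astype(float)
for dz in (4,6,8):
  w=toworld(c,s["position"][2]+dz,"wrist",s)
  t=R.from_quat(s["ee_rot"]).inv().apply(w-s["position"])
  print(dz,cv2.fitEllipse(t[:,:2].astype(np.float32)),cv2.minEnclosingCircle(t[:,:2].astype(np.float32)))
E
```

```text
hub centre [[507.45659949 -10.24671056  60.        ]]
257 240 140 133
4 ((-0.04169606417417526, 0.7012749910354614), (60.19349670410156, 61.65538024902344), 179.29701232910156) ((0.12011335045099258, 0.8263518214225769), 31.107011795043945)
6 ((-0.04218428209424019, -0.2887917757034302), (59.32179260253906, 60.76250457763672), 179.29701232910156) ((0.11728040128946304, -0.16552521288394928), 30.656530380249023)
8 ((-0.04267321527004242, -1.2788581848144531), (58.4500846862793, 59.86962890625), 179.2969970703125) ((0.11444766074419022, -1.157401204109192), 30.2060489654541)
```

View pics/w4c.png

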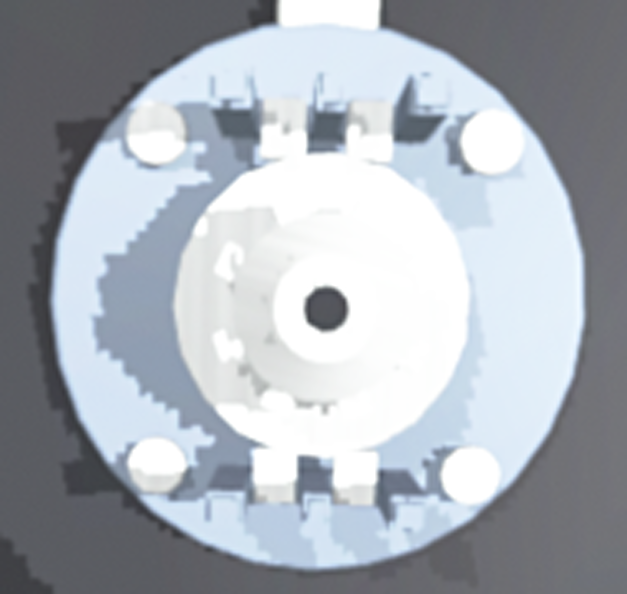

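```bash
python3 - <<'E'
from h import *
z=np.load("w4.npz");s=dict(position=z["pos"],ee_rot=z["q"]);d=z["d"]
K,D,T=cam("wrist",s)
v,u=np.mgrid[50:240,240:440]
q=cv2.undistortPoints(np.c_[u.ravel(),v.ravel()].astype(float).reshape(-1,1,2),K,D).reshape(-1,2)
dd=d[50:240,240:440].ravel()
P=(np.c_[q,np.ones(len(q))]*dd[:,None])@T[:3,:3].T+T[:3,3]
ok=dd>0
c=np.array([507.4,-10.25])
r=np.hypot(*(P[:,:2]-c).T);a=np.degrees(np.arctan2(*(P[:,:2]-c)[:,::-1].T))
for zz in (10,28,47,50,60):
    print(zz,((abs(P[:,2]-zz)<2)&(r<60)&ok).sum())
print(np.histogram(P[(r<60)&ok,2],bins=np.arange(-4,70,2)))
m=(abs(P[:,2]-47)<3.5)&(r>16.8)&(r<21)&ok
print(m.sum(), np.degrees(np.angle(np.exp(1j*8*np.radians(a[m])).mean()))/8, abs(np.exp(1j*8*np.radians(a[m])).mean()))
h=np.where(r<25,P[:,2],P[:,2]).reshape(190,200)
g=np.clip((h)/65*255,0,255).astype(np.uint8)
cv2.imwrite("pics/d4.png",cv2.resize(cv2.applyColorMap(g,cv2.COLORMAP_JET),None,fx=3,fy=3,interpolation=cv2.INTER_NEAREST))
# prongs
m=(P[:,2]>40)&(r>31)&(r<45)&ok
print("prong pts",m.sum());print(np.c_[P[m],][:60].round(1).tolist())
E
```

```text
10 11080
28 4168
47 1005
50 615
60 993
(array([   5,  778, 1013,    9,    1,  316, 8667, 2413,  334,  692,   40,
        137,   86,   38,  111, 3206,  962,   44,   32,   43,   32,   41,
         44,   44,  175,  674,  380,  235,  488,  448,  399,  700,  293,
         11,    0,    0]), array([-4, -2,  0,  2,  4,  6,  8, 10, 12, 14, 16, 18, 20, 22, 24, 26, 28,
       30, 32, 34, 36, 38, 40, 42, 44, 46, 48, 50, 52, 54, 56, 58, 60, 62,
       64, 66, 68]))
422 12.821646106659507 0.7741166581292276
prong pts 1021
[[522.4, -52.0, 46.9], [521.8, -51.8, 48.0], [521.3, -51.9, 47.1], [520.7, -51.7, 47.5], [520.1, -51.7, 47.1], [519.6, -51.7, 47.2], [519.0, -51.6, 47.3], [518.5, -51.4, 48.2], [517.9, -51.5, 47.2], [517.4, -51.5, 46.7], [516.8, -51.3, 47.8], [516.2, -50.9, 49.1], [522.4, -51.3, 48.2], [521.8, -51.2, 47.9], [521.2, -50.9, 49.3], [520.7, -50.7, 50.1], [520.1, -50.9, 48.9], [519.6, -50.7, 49.5], [519.0, -50.7, 49.2], [518.5, -50.5, 50.2], [517.9, -50.6, 49.2], [517.4, -50.7, 48.3], [516.9, -50.8, 47.3], [516.3, -50.5, 48.6], [504.7, -49.4, 48.3], [504.1, -49.4, 47.8], [503.4, -49.7, 45.8], [503.0, -49.3, 47.7], [502.4, -49.4, 46.9], [501.9, -49.2, 47.7], [501.4, -48.9, 49.1], [500.8, -49.0, 48.0], [500.2, -49.2, 46.9], [522.5, -50.8, 48.1], [521.9, -50.5, 49.2], [521.3, -50.3, 49.9], [520.7, -50.2, 50.2], [520.2, -50.2, 49.6], [519.6, -50.2, 49.5], [519.1, -50.2, 49.2], [518.6, -50.3, 48.3], [518.0, -50.3, 48.0], [517.4, -50.1, 48.9], [516.9, -50.2, 48.1], [516.4, -50.2, 47.4], [515.8, -50.9, 43.4], [504.7, -49.1, 46.9], [504.1, -48.9, 47.8], [503.6, -48.6, 48.9], [503.1, -48.4, 50.0], [502.6, -48.3, 50.0], [502.0, -48.3, 49.6], [501.4, -48.4, 49.0], [501.0, -47.9, 51.3], [500.3, -48.5, 48.0], [488.6, -47.3, 47.7], [488.0, -47.3, 47.2], [487.5, -47.1, 48.2], [486.8, -47.3, 47.1], [486.4, -47.1, 47.7]]
```

View pics/d4.png

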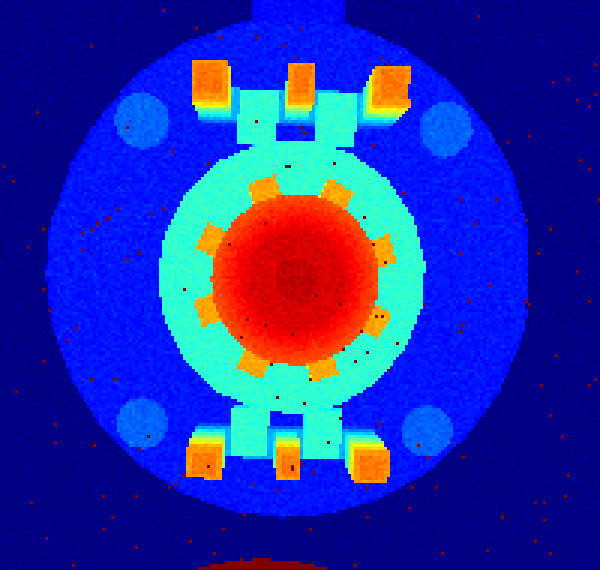

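```bash
python3 - <<'E'
from h import *
z=np.load("w4.npz");s=dict(position=z["pos"],ee_rot=z["q"]);d=z["d"];p=cv2.imread("pics/w4.png")
K,D,T=cam("wrist",s)
v,u=np.mgrid[0:480,0:640]
q=cv2.undistortPoints(np.c_[u.ravel(),v.ravel()].astype(float).reshape(-1,1,2),K,D).reshape(-1,2)
dd=d.ravel();P=(np.c_[q,np.ones(len(q))]*dd[:,None])@T[:3,:3].T+T[:3,3];ok=dd>0
c=np.array([507.4,-10.25])
# flange, plate circles
Pi=P.reshape(480,640,3)
def circ(mask):
    mask=mask.astype(np.uint8);mask=cv2.medianBlur(mask,5)
    k=max(cv2.findContours(mask,cv2.RETR_EXTERNAL,cv2.CHAIN_APPROX_NONE)[0],key=cv2.contourArea).reshape(-1,2)
    return k
near=np.hypot(Pi[...,0]-c[0],Pi[...,1]-c[1])
# core pilot at z 52ish: r<16
from scipy.optimize import least_squares
def fitc(k,zz):
    w=toworld(k.astype(float),zz,"wrist",s)[:,:2]
    f=lambda x:np.hypot(w[:,0]-x[0],w[:,1]-x[1])-x[2]
    return least_squares(f,[*c,20],loss="soft_l1",f_scale=.5).x
print("core",fitc(circ((Pi[...,2]>49.3)&(near<25)),51))
print("flange",fitc(circ((Pi[...,2]>6)&(near<58)),10))
core=fitc(circ((Pi[...,2]>49.3)&(near<25)),51)[:2]
for cc in (core,c):
  r=np.hypot(*(P[:,:2]-cc).T);a=np.arctan2(*(P[:,:2]-cc)[:,::-1].T)
  for lo,hi in((17,20),(17.5,20.5),(17,19)):
    m=(abs(P[:,2]-47)<4)&(r>lo)&(r<hi)&ok
    e=np.exp(8j*a[m]).mean();print("key phase",np.degrees(np.angle(e))/8,abs(e))
# prongs
m=((Pi[...,2]>45)&(near>31)&(near<46)&(d>0)&(v<235)).astype(np.uint8)
n,l,st,ce=cv2.connectedComponentsWithStats(m)
L=[]
for i in range(1,n):
    if st[i,4]>60:
        L.append(np.median(Pi[l==i],axis=0));print("prong",L[-1].round(1),st[i,4])
L=np.array(L)
# fit pose
def f(x):
    cs,sn=np.cos(x[2]),np.sin(x[2]);o=[]
    M=np.array([[a,b] for b in(36,-36) for a in(-17,0,17)])
    W=M@np.array([[cs,sn],[-sn,cs]])+x[:2]
    return np.concatenate([L[np.argmin(np.hypot(*(L[:,:2]-w).T)),:2]-w for w in W])
x=least_squares(f,[*c,np.radians(-6)]).x;print("brake pose",x[:2],np.degrees(x[2]),f(x).round(1))
# disc in hand: teeth phase by depth in tool frame
t=R.from_quat(s["ee_rot"]).inv().apply(P-s["position"])
m=ok&(np.hypot(t[:,0],t[:,1])<36)&(abs(t[:,2])<20)
print("disc top tz",np.median(t[m,2]),np.percentile(t[m,2],[10,90]))
ti=t.reshape(480,640,3)
hole=((d>0)&(np.hypot(ti[...,0],ti[...,1])<26)&(ti[...,2]>12)).astype(np.uint8)
tz=np.median(t[m,2])
g=cv2.cvtColor(p,cv2.COLOR_BGR2GRAY)
mm=m.reshape(480,640)
for c0 in ([0,0],):
  ctr=np.array([0.,0.])
  k=circ(mm); w=toworld(k.astype(float),s["position"][2]-tz,"wrist",s);tt=R.from_quat(s["ee_rot"]).inv().apply(w-s["position"])
  ff=lambda x:np.hypot(tt[:,0]-x[0],tt[:,1]-x[1])-x[2]
  x=least_squares(ff,[0,0,30],loss="soft_l1",f_scale=.5).x;print("disc centre tool",x)
  rr=np.hypot(t[:,0]-x[0],t[:,1]-x[1]);aa=np.arctan2(t[:,1]-x[1],t[:,0]-x[0])
  sel=m&(rr>17.5)&(rr<20.8)&(abs(t[:,2]-tz)<3)
  e=np.exp(8j*aa[sel]).mean();ph=np.degrees(np.angle(e))/8;print("teeth phase tool",ph,abs(e),sel.sum(),"world",(yaw()-ph+22.5)%45-22.5)
  # tilt
  A=m&(rr>23)&(rr<28)
  X=np.c_[t[A,:2],np.ones(A.sum())];print("plane",np.linalg.lstsq(X,t[A,2],rcond=None)[0])
E
```

```text
core [507.44983648 -10.33689516  15.70100382]
flange [507.62522165 -10.64923571  54.97830995]
key phase 12.755832371019963 0.7767884764867581
key phase 12.913058156741606 0.7835963828897174
key phase 12.838863171308931 0.7709694900950332
key phase 12.782179491658418 0.7764072138896662
key phase 12.868087433357406 0.7822003970271645
key phase 12.736215802579553 0.7714941022814247
prong [519.6 -47.9  48.6] 167
prong [502.9 -45.8  48.2] 123
prong [486.2 -43.5  48.4] 171
prong [529.   22.9  48.2] 135
prong [512.3  25.   47.8] 86
prong [495.5  27.3  48.2] 130
brake pose [507.60257177 -10.34325487] -7.519631575844507 [ 0.  -0.3 -0.  -0.4 -0.1 -0.3  0.2  0.3  0.   0.2 -0.1  0.4]
disc top tz -6.9135748052594685 [-8.26272439 -4.59920094]
disc centre tool [-0.05423365 -1.40397075 31.12454097]
teeth phase tool 7.541605302910468 0.7477458799767859 949 world -13.49609196288705
plane [ 3.52689568e-04  1.03992977e-02 -6.83598203e+00]
```

```bash
python3 - <<'E'
from h import *
goal([507.5,-9.4,78],177.85)
E
```

```text
shift cm [ 0.68 -6.73  4.18] turn [-0.   -0.01 -3.8 ]
```

Call:
move_arm(targets=[[0.3,-3,0,0,0,-2,255],[0.68,-6.7,2,0,0,-3.8,255],[0.68,-6.73,4.2,0,0,-3.8,255],[0.68,-6.73,4.2,0,0,-3.8,255],[0.68,-6.73,4.2,0,0,-3.8,255],[0.68,-6.73,4.2,0,0,-3.8,255]])

```text
clock: 6.25
position: [508.6, -7.9, 78.8]
ee_rot: [0.018, 1.0, 0.0, 0.001]
contact_force: [-0.7, 0.4, -0.7]
gripper_width: 57.4
```

```bash
cat > look.py <<'E'
from h import *
import sys
def look(tag,c=np.array([507.5,-10.35])):
  s=arm.read_state();p,d=arm.get_image("wrist")
  print(s["position"].round(2),round(yaw(),2),"F",s["contact_force"].round(1),"T",s["wrist_torque"].round(2),s["gripper_width"],s["clock"],"v",abs(s["joint_vel"]).max().round(3))
  cv2.imwrite(f"pics/{tag}.png",p);np.savez(tag+".npz",d=d,pos=s["position"],q=s["ee_rot"])
  K,D,T=cam("wrist",s);v,u=np.mgrid[0:480,0:640]
  q=cv2.undistortPoints(np.c_[u.ravel(),v.ravel()].astype(float).reshape(-1,1,2),K,D).reshape(-1,2)
  P=(np.c_[q,np.ones(len(q))]*d.ravel()[:,None])@T[:3,:3].T+T[:3,3]
  return s,p,d,P
E
python3 - <<'E'
from look import *
s,p,d,P=look("w5")
cv2.imwrite("pics/w5c.png",cv2.resize(p[200:400,220:440],None,fx=3,fy=3))
goal([507.5,-9.4,56],177.85)
E
```

```text
[508.57  -7.94  78.77] 177.98 F [-0.7  0.4 -0.7] T [ 0.02 -0.   -0.01] 57.38137418140556 6.25 v 0.004
shift cm [ 0.09 -0.15  2.27] turn [0.03 0.1  0.13]
```

View pics/w5c.png

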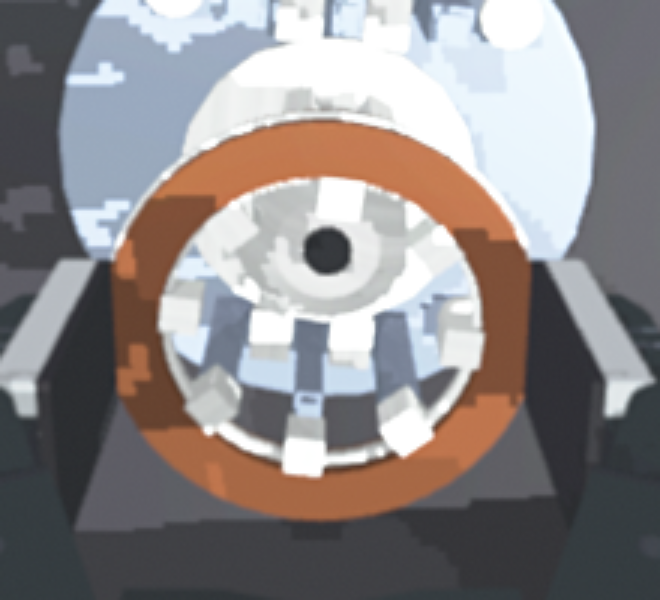

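```bash
cat > rel.py <<'E'
from look import *
from scipy.optimize import least_squares
def rel(tag,zc=51,sel=None):
  z=np.load(tag+".npz");s=dict(position=z["pos"],ee_rot=z["q"]);d=z["d"]
  K,D,T=cam("wrist",s);v,u=np.mgrid[0:480,0:640]
  q=cv2.undistortPoints(np.c_[u.ravel(),v.ravel()].astype(float).reshape(-1,1,2),K,D).reshape(-1,2)
  P=(np.c_[q,np.ones(len(q))]*d.ravel()[:,None])@T[:3,:3].T+T[:3,3]
  t=R.from_quat(s["ee_rot"]).inv().apply(P-s["position"]);ok=d.ravel()>0
  r0=np.hypot(t[:,0],t[:,1]+.8)
  top=ok&(r0>23)&(r0<28)&(abs(t[:,2]+6.9)<3)
  pl=np.linalg.lstsq(np.c_[t[top,:2],np.ones(top.sum())],t[top,2],rcond=None)[0];print("disc plane",pl.round(4))
  tz=pl[2]
  m=ok&(abs(t[:,2]-tz)<2)&(r0<35)
  # inner bore: boundary between tooth/ring top points. ring points r 22..30 radial fit by maximizing: use outer limit
  H=[]
  def cost(x):
    r=np.hypot(t[m,0]-x[0],t[m,1]-x[1]);a=np.arctan2(t[m,1]-x[1],t[m,0]-x[0])
    inr=(r>21.8)&(r<30.3);tooth=(r>17.2)&(r<=21.8)&(abs(np.sin((a-x[2])*4))<np.sin(4*np.arcsin(2.7/19.5)))
    return -(inr|tooth).sum()+ (~(inr|tooth)).sum()
  best=min(((cost((x,y,ph)),x,y,ph) for x in np.arange(-1,1.01,.25) for y in np.arange(-3,1.6,.25) for ph in np.radians(np.arange(-22.5,22.5,1.5))))
  b=min(((cost((x,y,ph)),x,y,ph) for x in best[1]+np.arange(-.2,.21,.1) for y in best[2]+np.arange(-.2,.21,.1) for ph in best[3]+np.radians(np.arange(-1.5,1.6,.5))))
  print("disc in tool",b[1],b[2],"phase",np.degrees(b[3]),b[0],m.sum())
  return s,t,P,ok
E
python3 - <<'E'
from rel import *
for tag in ("w4","w5"):
  s,t,P,ok=rel(tag)
  # hub cone points: P z in 53..61 near (507,-10): fit axis using cone model r=16-(z-52)*7.5/8, in world
  m=ok&(np.hypot(P[:,0]-507.5,P[:,1]+10.3)<17)&(P[:,2]>48)&(P[:,2]<63)&(t[:,2]>3)
  Q=P[m]
  def f(x):
    zz=Q[:,2]-x[2];r=np.hypot(Q[:,0]-x[0],Q[:,1]-x[1])
    return zz-np.where(r<8.5,60,60-(np.maximum(r,8.5)-8.5)*8/7.5)
  x=least_squares(f,[507.5,-10.3,0],loss="soft_l1").x
  tl=R.from_quat(s["ee_rot"]).inv().apply(np.array([x[0],x[1],60])-s["position"])
  print(tag,m.sum(),"hub axis world",x.round(2),"tool",tl.round(2))
E
```

```text
disc plane [ 1.0000e-04  3.1000e-03 -6.9653e+00]
disc in tool 0.10000000000000003 -1.0 phase 7.499999999999999 -7872 8540
w4 2492 hub axis world [ 5.0739e+02 -1.0370e+01 -4.9000e-01] tool [  6.56 -68.15  59.82]
disc plane [-2.0000e-04  4.2000e-03 -6.9547e+00]
disc in tool 0.0 -1.1 phase 7.499999999999999 -7791 8567
w5 1941 hub axis world [ 5.0755e+02 -1.0400e+01 -5.0000e-01] tool [ 0.97 -2.51 18.76]
```

Call:
move_arm(targets=[[0.1,-0.14,0,0,0,0,255],[0.1,-0.14,1.2,0,0,0,255],[0.1,-0.14,2.0,0,0,0,255],[0.1,-0.14,2.4,0,0,0,255],[0.1,-0.14,2.4,0,0,0,255],[0.1,-0.14,2.4,0,0,0,255]])

```text
clock: 7.05
position: [506.9, -9.7, 53.9]
ee_rot: [0.018, 1.0, -0.0, 0.0]
contact_force: [0.1, -0.6, -0.6]
gripper_width: 57.6
```

```bash
python3 - <<'E'
from rel import *
s,p,d,P=look("w6")
cv2.imwrite("pics/w6c.png",cv2.resize(p[200:400,220:440],None,fx=3,fy=3))
goal([507.5,-9.25,54],177.85)
rel("w6")
E
```

```text
[506.91  -9.68  53.88] 177.96 F [ 0.1 -0.6 -0.6] T [0.06 0.01 0.  ] 57.588432452984385 7.05 v 0.005
shift cm [-0.05  0.04 -0.  ] turn [0.01 0.03 0.11]
disc plane [-7.0000e-04  3.6000e-03 -6.9539e+00]
disc in tool 0.0 -1.0 phase 7.499999999999999 -6644 9766
```

View pics/w6c.png

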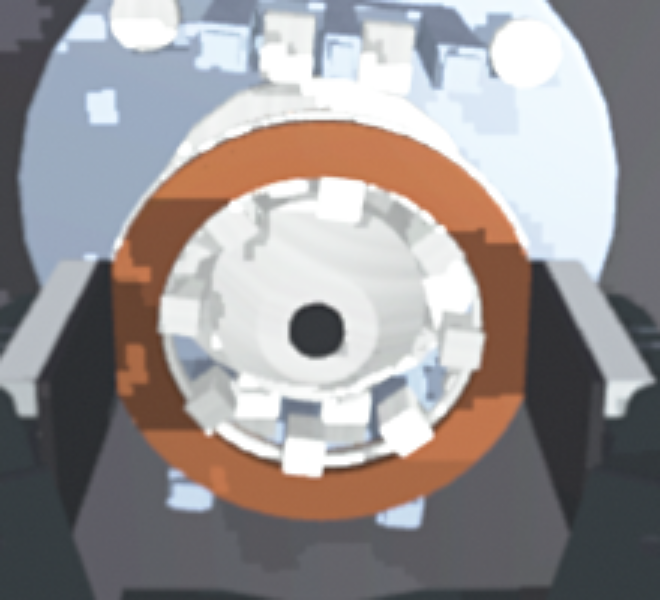

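Call:
move_arm(targets=[[-0.05,0.04,0,0,0,0,255],[-0.05,0.04,0.2,0,0,0,255],[-0.05,0.04,0.4,0,0,0,255],[-0.05,0.04,0.55,0,0,0,255],[-0.05,0.04,0.7,0,0,0,255],[-0.05,0.04,0.85,0,0,0,255]])

```text
clock: 7.85
position: [507.2, -9.3, 45.2]
ee_rot: [0.018, 1.0, -0.0, -0.0]
contact_force: [-0.2, 0.0, -0.2]
gripper_width: 57.4
```

```bash
python3 - <<'E'
from look import *
s=arm.read_state();print(s["position"],yaw(),s["contact_force"],s["wrist_torque"])
E
```

```text
[507.21441485  -9.34056629  45.18091293] 177.95040384494897 [-0.17867463  0.01434901 -0.16406108] [0.01673982 0.04008256 0.00338806]
```

Call:
move_arm(targets=[[0,0,0.15,0,0,0,255],[0,0,0.3,0,0,0,255],[0,0,0.45,0,0,0,255],[0,0,0.5,0,0,0,255]])

```text
clock: 8.35
position: [507.2, -9.3, 40.2]
ee_rot: [0.018, 1.0, -0.0, -0.0]
contact_force: [0.2, -0.3, -0.1]
gripper_width: 57.4
```

In the splines with no contact force. I'll carry on down to the seat.

Call:
move_arm(targets=[[0,0,0.2,0,0,0,255],[0,0,0.4,0,0,0,255],[0,0,0.6,0,0,0,255],[0,0,0.8,0,0,0,255],[0,0,0.95,0,0,0,255],[0,0,1.05,0,0,0,255]])

```text
clock: 9.1
position: [507.2, -9.3, 29.7]
ee_rot: [0.018, 1.0, -0.0, -0.0]
contact_force: [-0.1, 0.6, -0.3]
gripper_width: 57.6
```

Call:
move_arm(targets=[[0,0,0.1,0,0,0,255],[0,0,0.17,0,0,0,255],[0,0,0.22,0,0,0,255],[0,0,0.25,0,0,0,255]])

```text
clock: 9.6
position: [507.2, -9.3, 27.3]
ee_rot: [0.018, 1.0, -0.0, -0.0]
contact_force: [-1.0, -0.3, 0.7]
gripper_width: 57.7
```

Call:
move_arm(targets=[[0,0,0.04,0,0,0,255],[0,0,0.04,0,0,0,60],[0,0,0.04,0,0,0,0],[0,0,0.04,0,0,0,0],[0,0,0.04,0,0,0,0]])

```text
clock: 10.22
position: [507.2, -9.3, 26.9]
ee_rot: [0.018, 1.0, -0.0, -0.0]
contact_force: [0.8, 0.0, -0.3]
gripper_width: 85.7
```

```bash
python3 - <<'E'
from rel import *
s,p,d,P=look("w7")
cv2.imwrite("pics/w7c.png",cv2.resize(p[180:400,200:460],None,fx=3,fy=3)[:600])
r=np.hypot(P[:,0]-507.5,P[:,1]+10.3);ok=(d.ravel()>0)&(r>23)&(r<28)&(P[:,2]>20)
X=np.c_[P[ok,0]-507.5,P[ok,1]+10.3,np.ones(ok.sum())];print(np.linalg.lstsq(X,P[ok,2],rcond=None)[0])
rel("w7")
E
```

```text
[507.23  -9.33  26.86] 177.95 F [ 0.8  0.  -0.3] T [ 0.03 -0.04 -0.  ] 85.72204996181573 10.225 v 0.002
[-5.53587733e-02 -2.05461015e+00  6.13946683e+01]
disc plane [-9.0000e-04  3.0000e-04 -7.5392e+00]
disc in tool -0.1 -0.85 phase 6.999999999999999 -5831 7301
```

View pics/w7c.png

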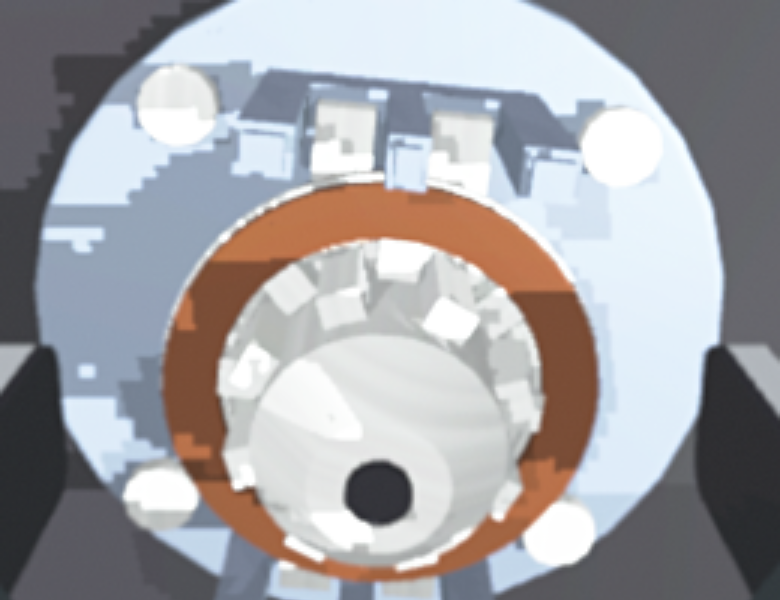

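```bash
python3 - <<'E'
from h import *
print(toworld([[198.5,217.5],[214,328.5],[216,270]],6,"top"))
goal([466.5,199.4,150],132)
E
```

```text
[[579.96084343 240.21687323   6.        ]
 [340.50112075 200.56088219   6.        ]
 [466.47583537 199.39560632   6.        ]]
shift cm [  4.82  20.71 -12.31] turn [-0.   -0.   45.95]
```

Call:
move_arm(targets=[[0,0,-2,0,0,0,0],[0,0,-6,0,0,0,0],[0,0,-11,0,0,0,0],[1,5,-12.3,0,0,10,0],[2.4,10,-12.3,0,0,20,0],[3.6,15,-12.3,0,0,30,0],[4.8,20,-12.3,0,0,40,0],[4.8,20.7,-12.3,0,0,46,0],[4.8,20.7,-12.3,0,0,46,0],[4.8,20.7,-12.3,0,0,46,0]])

```text
clock: 11.52
position: [466.5, 198.6, 149.8]
ee_rot: [0.407, 0.914, -0.0, -0.0]
contact_force: [-0.5, -0.7, -0.6]
gripper_width: 85.6
```

```bash
python3 - <<'E'
from rel import *
s,p,d,P=look("w8")
Pi=P.reshape(480,640,3)
m=((Pi[...,2]>2.5)&(Pi[...,2]<12)&(d>0)&(np.hypot(Pi[...,0]-466.5,Pi[...,1]-199.4)<55)).astype(np.uint8)
m=cv2.medianBlur(m,3);print("pts",m.sum(),"z",np.median(Pi[m>0][:,2]))
W=Pi[m>0][:,:2]
c=W.mean(0)
for i in range(5):
  r=np.hypot(*(W-c).T);c=W[(r<33)].mean(0)
r=np.hypot(*(W-c).T);a=np.arctan2(*(W-c)[:,::-1].T)
l=r>32.5;e=np.exp(2j*a[l]).mean();ya=np.degrees(np.angle(e))/2
print("centre",c,"all-mean",W.mean(0),"lug axis",ya,abs(e),l.sum(),"plate x",ya-90,ya+90)
cv2.imwrite("pics/w8c.png",cv2.resize(p[140:400,200:460],None,fx=2.2,fy=2.2))
goal([*c,30],ya+90)
E
```

```text
[466.51 198.63 149.77] 131.96 F [-0.5 -0.7 -0.6] T [-0.03 -0.06  0.04] 85.55013352979812 11.525 v 0.011
pts 2329 z 5.343902825889302
centre [463.97807408 197.2356385 ] all-mean [464.84078261 198.1012301 ] lug axis 44.63568422557063 0.8831435907950672 326 plate x -45.36431577442937 134.63568422557063
shift cm [ 0.09 -0.28 11.98] turn [-0.02 -0.   -2.68]
```

View pics/w8c.png

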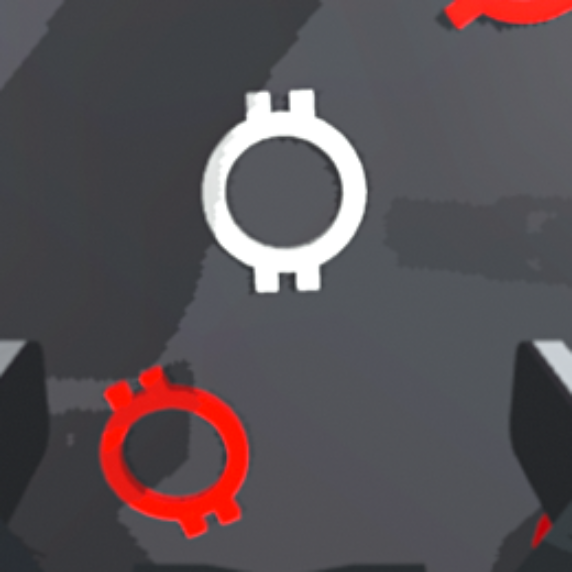

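The enlarged crop confirms it: this is the bright plate, with four lugs. The red ones at (199,218), (150,326) and (214,328) in the top view are the look-alikes. Next I'll fit its pose precisely.

```bash
cat > pfit.py <<'E'
from rel import *
from scipy.ndimage import gaussian_filter
def model(x,y):
    r=np.hypot(x,y)
    return ((r>22.8)&(r<31))|((abs(abs(x)-8)<4)&(abs(y)<38)&(abs(y)>28))
def pfit(W,c0,yaw0):
    """W: Nx2 points on plate top. IoU-like fit by rasterising"""
    def cost(x):
        cs,sn=np.cos(x[2]),np.sin(x[2]);dx,dy=W[:,0]-x[0],W[:,1]-x[1]
        return -model(cs*dx+sn*dy,-sn*dx+cs*dy).mean()
    best=(9,)
    for st,n in((1.,4),(.5,3),(.2,3)):
        cc=(c0,yaw0) if best[0]==9 else (best[1][:2],best[1][2])
        L=[]
        for i in range(-n,n+1):
            for j in range(-n,n+1):
                for k in range(-n,n+1):
                    x=(cc[0][0]+i*st,cc[0][1]+j*st,cc[1]+np.radians(k*st*1.5));L.append((cost(x),x))
        m=min(L)[0];S=np.array([l[1] for l in L if l[0]<=m+.002]);best=(m,S.mean(0))
    return best
E
python3 - <<'E'
from pfit import *
z=np.load("w8.npz");s=dict(position=z["pos"],ee_rot=z["q"]);p=cv2.imread("pics/w8.png")
m=((p.min(2)>170)).astype(np.uint8);m[:165]=0;m[280:]=0;m[:,:285]=0;m[:,375:]=0
# left rim in shade
m|=((p.min(2)>120)&(m.cumsum(0)>=0)).astype(np.uint8)*0
k=np.argwhere(m)[:,::-1].astype(float)
W=toworld(k,5.5,"wrist",s)[:,:2];print(len(W),W.mean(0))
b=pfit(W,W.mean(0),np.radians(-45));print(b[0],b[1][:2],np.degrees(b[1][2]))
d=z["d"]
K,D,T=cam("wrist",s);v,u=np.mgrid[0:480,0:640]
q=cv2.undistortPoints(np.c_[u.ravel(),v.ravel()].astype(float).reshape(-1,1,2),K,D).reshape(-1,2)
P=(np.c_[q,np.ones(len(q))]*d.ravel()[:,None])@T[:3,:3].T+T[:3,3]
P=P[(d.ravel()>0)&(P[:,2]>3)&(P[:,2]<9)&(np.hypot(P[:,0]-465,P[:,1]-198)<42)]
b=pfit(P[:,:2],P[:,:2].mean(0),np.radians(-45));print(b[0],b[1][:2],np.degrees(b[1][2]),len(P))
goal([*b[1][:2],30],np.degrees(b[1][2])+180)
E
```

```text
2556 [465.08333915 198.79484093]
-0.9084507042253521 [465.58333915 199.02817427] -46.00000000000001
-0.9860930030421556 [465.73722189 198.99264156] -45.6 2301
shift cm [ 0.1  -0.03 11.98] turn [-0.02 -0.   -2.44]
```

Call:
move_arm(targets=[[0.1,-0.02,5,0,0,-2.4,0],[0.1,-0.02,10,0,0,-2.4,0],[0.1,-0.02,13,0,0,-2.4,0],[0.1,-0.02,13,0,0,-2.4,0],[0.1,-0.02,13,0,0,-2.4,0]])

```text
clock: 12.2
position: [466.9, 200.0, 21.0]
ee_rot: [0.388, 0.922, 0.001, 0.001]
contact_force: [-0.7, 0.1, 1.0]
gripper_width: 85.5
```

```bash
python3 - <<'E'
from h import *
s=arm.read_state();print(s["position"],yaw())
goal([465.7,199,1],134.4)
E
```

```text
[466.85829719 200.02861053  21.04244991] 134.3475335805961
shift cm [ 0.01 -0.16  2.  ] turn [ 0.12  0.02 -0.05]
```

Call:
move_arm(targets=[[0.01,-0.14,1.2,0,0,0,0],[0.01,-0.14,1.9,0,0,0,0],[0.01,-0.14,1.95,0,0,0,0],[0.01,-0.14,1.95,0,0,0,0]])

```text
clock: 12.7
position: [464.9, 199.1, 0.5]
ee_rot: [0.388, 0.922, 0.0, 0.0]
contact_force: [0.2, 0.3, -0.8]
gripper_width: 85.3
```

```bash
python3 - <<'E'
from h import *
s=arm.read_state();print(s["position"],yaw(),s["contact_force"])
goal([465.7,199,1],134.4)
E
```

```text
[464.88285526 199.09638706   0.51294677] 134.362291206989 [ 0.18597429  0.25121624 -0.79114939]
shift cm [-0.06  0.05 -0.05] turn [ 0.01  0.   -0.04]
```

Call:
move_arm(targets=[[-0.06,0.05,-0.05,0,0,0,0],[-0.06,0.05,-0.05,0,0,0,255],[-0.06,0.05,-0.05,0,0,0,255],[-0.06,0.05,-0.05,0,0,0,255],[-0.06,0.05,-0.05,0,0,0,255],[-0.06,0.05,-0.05,0,0,0,255]])

```text
clock: 13.45
position: [471.4, 200.8, 5.4]
ee_rot: [0.386, 0.922, 0.005, 0.004]
contact_force: [8.0, -7.9, 19.2]
gripper_width: 0.1
```

```bash
python3 - <<'E'
from rel import *
s,p,d,P=look("w9")
E
```

```text
[471.35 200.76   5.4 ] 134.54 F [ 8.  -7.9 19.2] T [-2.48 -2.61 -0.03] 0.10447186989550278 13.45 v 0.004
```

View pics/w9.png

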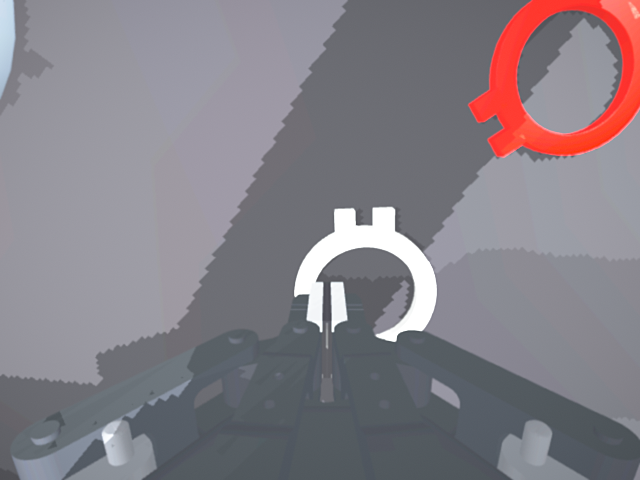

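Call:
move_arm(targets=[[0,0,-1,0,0,0,255],[0,0,-4,0,0,0,255],[0,0,-8,0,0,0,0],[0,0,-11,0,0,0,0],[0,0,-11,0,0,0,0],[0,0,-11,0,0,0,0],[0,0,-11,0,0,0,0]])

```text
clock: 14.38
position: [464.7, 198.4, 109.6]
ee_rot: [0.388, 0.922, -0.001, -0.001]
contact_force: [0.7, -0.0, -0.9]
gripper_width: 85.0
```

```bash
cat >> pfit.py <<'E'
def plate(tag,c=(465,198),zl=3,zh=9,y0=-45):
  z=np.load(tag+".npz");s=dict(position=z["pos"],ee_rot=z["q"])
  d=z["d"]
  K,D,T=cam("wrist",s);v,u=np.mgrid[0:480,0:640]
  q=cv2.undistortPoints(np.c_[u.ravel(),v.ravel()].astype(float).reshape(-1,1,2),K,D).reshape(-1,2)
  P=(np.c_[q,np.ones(len(q))]*d.ravel()[:,None])@T[:3,:3].T+T[:3,3]
  P=P[(d.ravel()>0)&(P[:,2]>zl)&(P[:,2]<zh)&(np.hypot(P[:,0]-c[0],P[:,1]-c[1])<50)]
  b=pfit(P[:,:2],P[:,:2].mean(0),np.radians(y0));print("plate",b[0],b[1][:2],np.degrees(b[1][2]),len(P),"z",np.median(P[:,2]))
  return b
E
python3 - <<'E'
from pfit import *
s,p,d,P=look("w10")
b=plate("w10",(467,180))
goal([*b[1][:2],20],np.degrees(b[1][2])+180)
E
```

```text
[464.75 198.37 109.63] 134.34 F [ 0.7 -0.  -0.9] T [ 0.01 -0.01  0.02] 84.95665202407773 14.375 v 0.005
plate -0.6820436507936508 [458.0353409  203.21104735] -52.85 2016 z 5.3474416023278195
shift cm [ 0.82 -0.13  8.97] turn [-0.16 -0.01  7.19]
```

View pics/w10.png

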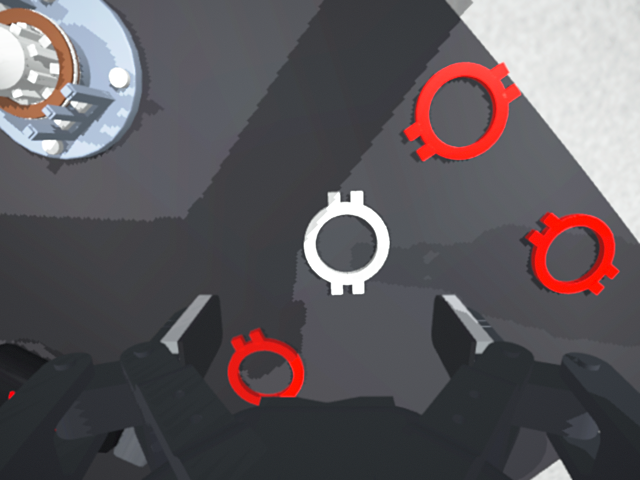

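```bash
sed -i 's/<50)\]/<43)]/' pfit.py; python3 - <<'E'
from pfit import *
z=np.load("w10.npz");s=dict(position=z["pos"],ee_rot=z["q"])
c=toworld([347,243],6,"wrist",s)[0];print(c)
b=plate("w10",c)
print(np.degrees(b[1][2])+180);goal([*b[1][:2],-3.5],np.degrees(b[1][2])+180)
E
```

```text
[455.85415039 209.15354013   6.        ]
plate -0.9811756935270806 [457.07379042 209.47797535] -43.5 3028 z 5.325671278140689
136.5
shift cm [ 1.33  0.25 11.32] turn [-0.16 -0.02 -2.16]
```

Call:
move_arm(targets=[[1.3,0.25,3,0,0,-2.2,0],[1.3,0.25,7,0,0,-2.2,0],[1.3,0.25,9.5,0,0,-2.2,0],[1.3,0.25,10.5,0,0,-2.2,0],[1.3,0.25,10.9,0,0,-2.2,0],[1.3,0.25,10.9,0,0,-2.2,0]])

```text
clock: 15.18
position: [458.7, 210.2, 2.3]
ee_rot: [0.37, 0.929, 0.0, 0.0]
contact_force: [-0.3, -0.2, 0.3]
gripper_width: 85.3
```

```bash
python3 - <<'E'
from h import *
s=arm.read_state();print(s["position"],yaw(),s["contact_force"])
goal([457.07,209.5,-3.5],136.5)
E
```

```text
[458.6515204  210.21070856   2.30887125] 136.55230336381345 [-0.25867623 -0.20665522  0.26522329]
shift cm [ 0.07 -0.16  0.58] turn [0.05 0.01 0.05]
```

Call:
move_arm(targets=[[0.07,-0.15,0.4,0,0,0,0],[0.07,-0.15,0.58,0,0,0,0],[0.07,-0.15,0.58,0,0,0,90],[0.07,-0.15,0.58,0,0,0,90],[0.07,-0.15,0.58,0,0,0,90],[0.07,-0.15,0.58,0,0,0,90]])

```text
clock: 15.92
position: [456.9, 209.4, -3.0]
ee_rot: [0.37, 0.929, 0.0, 0.0]
contact_force: [-2.0, 0.1, 5.7]
gripper_width: 57.8
```

Call:
move_arm(targets=[[0,0,0,0,0,0,140],[0,0,0,0,0,0,255],[0,0,-0.4,0,0,0,255],[0,0,-2,0,0,0,255]])

```text
clock: 16.42
position: [456.1, 208.8, 15.7]
ee_rot: [0.37, 0.929, -0.001, -0.001]
contact_force: [0.3, 0.6, -0.5]
gripper_width: 57.7
```

```bash
python3 - <<'E'
from pfit import *
s,p,d,P=look("w11")
E
```

```text
[456.09 208.79  15.67] 136.58 F [ 0.3  0.6 -0.5] T [ 0.08 -0.02  0.03] 57.68968957743091 16.425 v 0.324
```

View pics/w11.png

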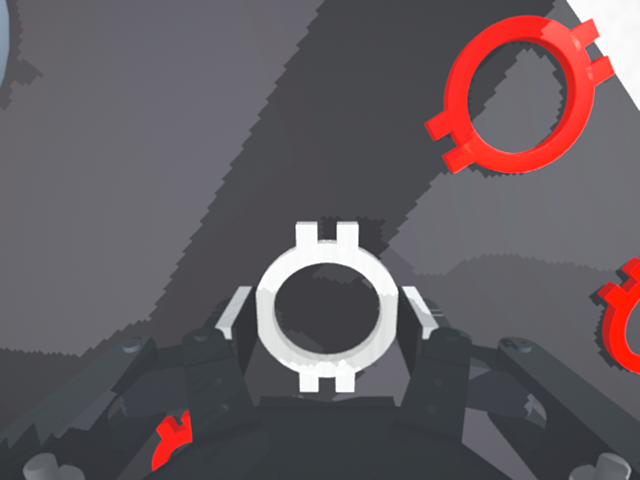

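```bash
python3 - <<'E'
from h import *
goal([516,58,122],172.5)
E
```

```text
shift cm [-14.69  -6.99 -10.41] turn [  0.13   0.07 -35.92]
```

Call:
move_arm(targets=[[0,0,-5,0,0,0,255],[-1,-1,-10,0,0,-4,255],[-5,-3,-10.4,0,0,-14,255],[-9,-5,-10.4,0,0,-24,255],[-14,-6.5,-10.4,0,0,-34,255],[-14.7,-7,-10.4,0,0,-36,255],[-14.7,-7,-10.4,0,0,-36,255],[-14.7,-7,-10.4,0,0,-36,255]])

```text
clock: 17.48
position: [515.0, 57.8, 120.0]
ee_rot: [0.065, 0.998, 0.0, -0.0]
contact_force: [-0.5, 0.7, 0.3]
gripper_width: 57.8
```

```bash
cat > br.py <<'E'
from pfit import *
def brake(tag):
  z=np.load(tag+".npz");s=dict(position=z["pos"],ee_rot=z["q"]);d=z["d"]
  K,D,T=cam("wrist",s);v,u=np.mgrid[0:480,0:640]
  q=cv2.undistortPoints(np.c_[u.ravel(),v.ravel()].astype(float).reshape(-1,1,2),K,D).reshape(-1,2)
  P=(np.c_[q,np.ones(len(q))]*d.ravel()[:,None])@T[:3,:3].T+T[:3,3];ok=d.ravel()>0
  Rt=R.from_quat(s["ee_rot"]);t=Rt.inv().apply(P-s["position"])
  inhand=(abs(t[:,2]+6)<6)
  m=ok&~inhand&(np.hypot(P[:,0]-507.5,P[:,1]+10.3)<17)&(P[:,2]>48)&(P[:,2]<63)
  Q=P[m]
  def f(x):
    zz=Q[:,2]-x[2];r=np.hypot(Q[:,0]-x[0],Q[:,1]-x[1])
    return zz-np.where(r<8.5,60,60-(np.maximum(r,8.5)-8.5)*8/7.5)
  x=least_squares(f,[507.5,-10.3,0],loss="soft_l1").x
  print("hub axis",x.round(2),m.sum(),"in tool",Rt.inv().apply(np.array([x[0],x[1],60+x[2]])-s["position"]).round(2))
  near=np.hypot(P[:,0]-507.5,P[:,1]+10.3)
  M=(ok&~inhand&(P[:,2]>45)&(near>31)&(near<46)).reshape(480,640).astype(np.uint8)
  n,l,st,ce=cv2.connectedComponentsWithStats(M);L=np.array([np.median(P.reshape(480,640,3)[l==i],axis=0) for i in range(1,n) if st[i,4]>40])
  print(L.round(1).tolist())
  def f(x):
    cs,sn=np.cos(x[2]),np.sin(x[2])
    W=np.array([[a,b] for b in(36,-36) for a in(-17,0,17)])@np.array([[cs,sn],[-sn,cs]])+x[:2]
    D=np.hypot(L[:,None,0]-W[None,:,0],L[:,None,1]-W[None,:,1]);i=D.argmin(1);o=(L[:,:2]-W[i]);return o.ravel()
  x=least_squares(f,[507.5,-10.3,np.radians(-7.5)]).x;print("brake by prongs",x[:2].round(2),np.degrees(x[2]).round(2),abs(f(x)).max())
  A=ok&~inhand&(near>23)&(near<28)&(P[:,2]>25);print("disc top z",np.median(P[A,2]),A.sum(), np.linalg.lstsq(np.c_[P[A,:2]-[507.5,-10.3],np.ones(A.sum())],P[A,2],rcond=None)[0].round(4))
  # plate in hand (tool)
  B=ok&(abs(t[:,2]+6.5)<5)&(np.hypot(t[:,0],t[:,1]+1)<41)
  if B.sum()>500:
    t3=t[B];k=np.hypot(t3[:,0],t3[:,1])
    pl=np.linalg.lstsq(np.c_[t3[:,:2],np.ones(len(t3))],t3[:,2],rcond=None)[0];print("plane in hand",pl.round(4))
    t3=t3[abs(t3[:,2]-np.c_[t3[:,:2],np.ones(len(t3))]@pl)<1.5]
    b=pfit(t3[:,:2],t3[:,:2].mean(0),0.0);print("plate in tool",b[0],b[1][:2].round(2),np.degrees(b[1][2]).round(2),len(t3))
E
python3 - <<'E'
from br import *
s,p,d,P=look("w12");brake("w12")
E
```

```text
[515.04  57.82 119.95] 172.57 F [-0.5  0.7  0.3] T [ 0.01 -0.01  0.03] 57.83515098170974 17.475 v 0.012
hub axis [ 5.0754e+02 -1.0450e+01 -5.0000e-01] 2493 in tool [ -1.44 -68.67  60.45]
[[519.5, -48.0, 48.7], [502.9, -45.8, 48.2], [486.0, -43.5, 48.5], [528.9, 22.7, 48.4], [512.1, 25.2, 47.8], [495.5, 27.3, 48.4]]
brake by prongs [507.48 -10.32] -7.55 0.41023552239027694
disc top z 34.5013087440271 2140 [-1.30000e-03 -3.00000e-03  3.44985e+01]
plane in hand [-8.0000e-04  6.6000e-03 -7.9117e+00]
plate in tool -0.9701280227596017 [-0.13  0.2 ] 0.0 8436
```

View pics/w12.png

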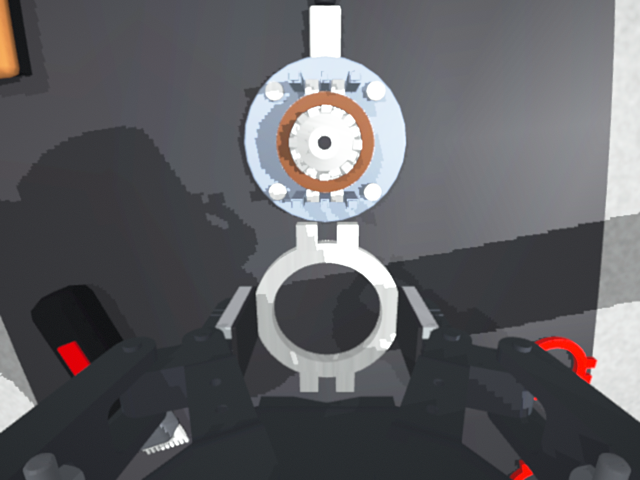

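```bash
python3 - <<'E'
from h import *
goal([507.35,-10.55,80],172.45)
E
```

```text
shift cm [-0.12 -6.9   4.  ] turn [ 0.   -0.01  0.12]
```

Call:
move_arm(targets=[[-0.06,-3.5,0,0,0,0,255],[-0.12,-6.9,2,0,0,0.1,255],[-0.12,-6.9,4,0,0,0.1,255],[-0.12,-6.9,4,0,0,0.1,255],[-0.12,-6.9,4,0,0,0.1,255],[-0.12,-6.9,4,0,0,0.1,255]])

```text
clock: 18.27
position: [508.2, -10.4, 81.0]
ee_rot: [0.065, 0.998, 0.0, 0.001]
contact_force: [0.3, 0.0, -1.0]
gripper_width: 57.9
```

```bash
python3 - <<'E'
from br import *
s,p,d,P=look("w13");brake("w13")
goal([507.35,-10.55,54],172.45)
cv2.imwrite("pics/w13c.png",cv2.resize(p[160:410,200:460],None,fx=2.4,fy=2.4))
E
```

```text
[508.24 -10.4   81.02] 172.5 F [ 0.3  0.  -1. ] T [-0.02 -0.02 -0.  ] 57.89470775207609 18.275 v 0.005
hub axis [507.54 -10.39  -0.54] 2260 in tool [ 0.73 -0.09 21.56]
[[519.4, -49.0, 48.3], [502.7, -46.6, 48.0], [486.1, -44.4, 48.0], [471.7, -18.0, 137.3], [539.0, -27.2, 137.3], [528.8, 22.1, 48.1], [512.2, 24.5, 47.6], [495.6, 26.3, 48.0], [536.0, -25.5, 174.2], [476.4, -17.4, 174.4]]
brake by prongs [508.71  -1.25] -7.71 18.261020729011307
disc top z 173.43814373388162 10839 [ -0.4501  -3.2983 101.6671]
plane in hand [-0.0000e+00  7.2000e-03 -7.9125e+00]
plate in tool -0.9696466682475694 [-0.13  0.18] 0.0 8434
shift cm [ 0.08 -0.01  2.69] turn [0.04 0.09 0.05]
```

View pics/w13c.png

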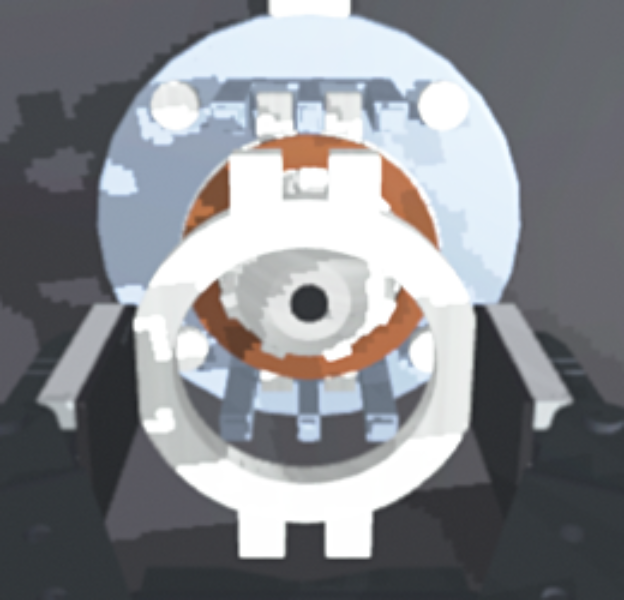

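Call:
move_arm(targets=[[0.08,-0.02,1,0,0,0,255],[0.08,-0.02,2,0,0,0,255],[0.08,-0.02,2.6,0,0,0,255],[0.08,-0.02,2.6,0,0,0,255],[0.08,-0.02,2.6,0,0,0,255]])

```text
clock: 18.95
position: [506.9, -11.3, 54.1]
ee_rot: [0.066, 0.998, -0.0, 0.0]
contact_force: [0.8, -0.1, -1.2]
gripper_width: 57.9
```

```bash
python3 - <<'E'
from br import *
s,p,d,P=look("w14");brake("w14")
goal([507.4,-10.55,44],172.45)
cv2.imwrite("pics/w14c.png",cv2.resize(p[160:410,200:460],None,fx=2.4,fy=2.4))
E
```

```text
[506.91 -11.26  54.14] 172.45 F [ 0.8 -0.1 -1.2] T [ 0.02 -0.07  0.01] 57.911191020285386 18.95 v 0.006
hub axis [507.62 -10.    -0.76] 1181 in tool [-0.53  1.34 -5.1 ]
[[519.3, -49.0, 48.5], [502.7, -46.8, 48.0], [486.0, -44.8, 48.4], [538.9, -28.0, 110.6], [472.9, -19.2, 110.6], [529.8, 24.0, 49.1], [494.6, 28.7, 49.0], [476.2, -18.6, 147.2], [535.3, -26.3, 147.4]]
brake by prongs [ 5.0881e+02 -1.7000e-01] -7.43 17.904860795093214
disc top z 147.81388946399005 10378 [-0.3645 -2.8281 85.8719]
plane in hand [-9.0000e-04  7.4000e-03 -7.2749e+00]
plate in tool -0.9109191697821323 [-0.1   0.13] 0.05 7757
shift cm [-0.03  0.07  1.03] turn [0.01 0.02 0.  ]
```

View pics/w14c.png

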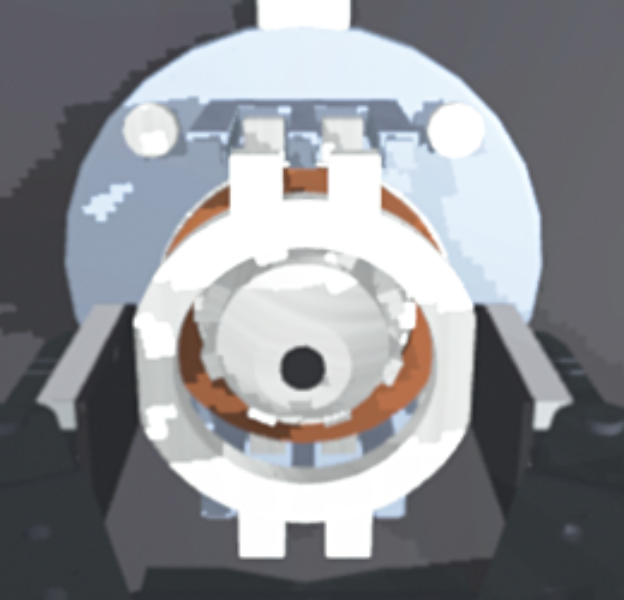

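Aligned with the slots. I'll correct by (-0.4, +0.7) mm and lower into the cage.

Call:
move_arm(targets=[[-0.04,0.07,0.1,0,0,0,255],[-0.04,0.07,0.3,0,0,0,255],[-0.04,0.07,0.5,0,0,0,255],[-0.04,0.07,0.65,0,0,0,255],[-0.04,0.07,0.8,0,0,0,255],[-0.04,0.07,0.9,0,0,0,255]])

```text
clock: 19.75
position: [507.2, -10.6, 45.0]
ee_rot: [0.066, 0.998, -0.0, -0.0]
contact_force: [-0.1, 0.7, -0.0]
gripper_width: 57.7
```

```bash
python3 - <<'E'
from br import *
s,p,d,P=look("w15")
cv2.imwrite("pics/w15c.png",cv2.resize(p[160:410,200:460],None,fx=2.4,fy=2.4))
E
```

```text
[507.19 -10.64  44.99] 172.45 F [-0.1  0.7 -0. ] T [ 0.02 -0.01 -0.03] 57.67956494461782 19.75 v 0.018
```

View pics/w15c.png

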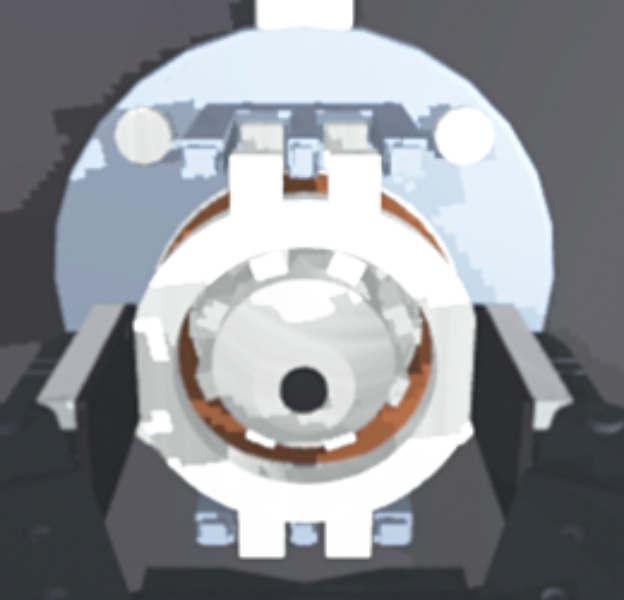

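Call:
move_arm(targets=[[0,0,0.2,0,0,0,255],[0,0,0.4,0,0,0,255],[0,0,0.6,0,0,0,255],[0,0,0.8,0,0,0,255],[0,0,0.95,0,0,0,255],[0,0,1.05,0,0,0,255]])

```text
clock: 20.55
position: [507.2, -10.6, 34.5]
ee_rot: [0.066, 0.998, -0.0, -0.0]
contact_force: [1.0, 0.5, -1.1]
gripper_width: 58.0
```

Call:
move_arm(targets=[[0,0,0.08,0,0,0,255],[0,0,0.13,0,0,0,255],[0,0,0.17,0,0,0,255],[0,0,0.2,0,0,0,255]])

```text
clock: 21.05
position: [507.2, -10.6, 32.6]
ee_rot: [0.066, 0.998, 0.0, 0.0]
contact_force: [0.1, 0.5, -0.5]
gripper_width: 57.4
```

Call:
move_arm(targets=[[0,0,0.03,0,0,0,255],[0,0,0.06,0,0,0,255],[0,0,0.06,0,0,0,255]])

```text
clock: 21.42
position: [507.2, -10.6, 32.1]
ee_rot: [0.066, 0.998, -0.0, 0.0]
contact_force: [-0.6, 0.4, 0.5]
gripper_width: 58.0
```

Down, with at most light contact. I'll release.

Call:
move_arm(targets=[[0,0,0,0,0,0,60],[0,0,0,0,0,0,0],[0,0,0,0,0,0,0],[0,0,0,0,0,0,0],[0,0,-1,0,0,0,0],[0,0,-4,0,0,0,0],[0,0,-9,0,0,0,0],[0,3,-9,0,0,0,0],[0,7,-9,0,0,0,0],[0,7,-9,0,0,0,0],[0,7,-9,0,0,0,0]])

```text
clock: 22.8
position: [516.1, 58.6, 122.3]
ee_rot: [0.066, 0.998, -0.0, -0.0]
contact_force: [0.1, -0.0, -0.2]
gripper_width: 85.4
```

```bash
python3 - <<'E'
from br import *
s,p,d,P=look("w16")
r=np.hypot(P[:,0]-507.5,P[:,1]+10.35);ok=d.ravel()>0
A=ok&(r>24)&(r<29)&(P[:,2]>25)&(P[:,2]<60)
print("plate top",np.median(P[A,2]),np.linalg.lstsq(np.c_[P[A,:2]-[507.5,-10.35],np.ones(A.sum())],P[A,2],rcond=None)[0].round(4))
B=ok&(abs(P[:,2]-40.5)<2)&(r<42)&(r>21.5)
b=pfit(P[B,:2],P[B,:2].mean(0),np.radians(-7.5));print(b[0],b[1][:2],np.degrees(b[1][2]),B.sum())
brake("w16")
cv2.imwrite("pics/w16c.png",cv2.resize(p[30:250,220:440],None,fx=2.7,fy=2.7))
q,_=arm.get_image("top");cv2.imwrite("pics/top1.png",q)
E
```

```text
[516.13  58.64 122.28] 172.43 F [ 0.1 -0.  -0.2] T [-0.03 -0.01  0.01] 85.39817935166319 22.8 v 0.016
plate top 40.454883725055765 [-1.00000e-04 -1.60000e-03  4.04496e+01]
-0.9669035984007108 [507.31201758 -10.07783715] -7.35 4502
hub axis [507.47 -10.46  -0.51] 2454 in tool [ -0.49 -69.63  62.8 ]
[[519.5, -48.0, 48.5], [502.8, -45.9, 48.3], [486.1, -43.5, 48.5], [528.8, 22.7, 48.4], [512.4, 25.0, 48.0], [495.5, 27.2, 48.0]]
brake by prongs [507.51 -10.44] -7.62 0.34557458236756133
disc top z 40.45457157675851 2250 [ 3.90000e-03 -1.70000e-03  4.04048e+01]
```

View pics/w16c.png

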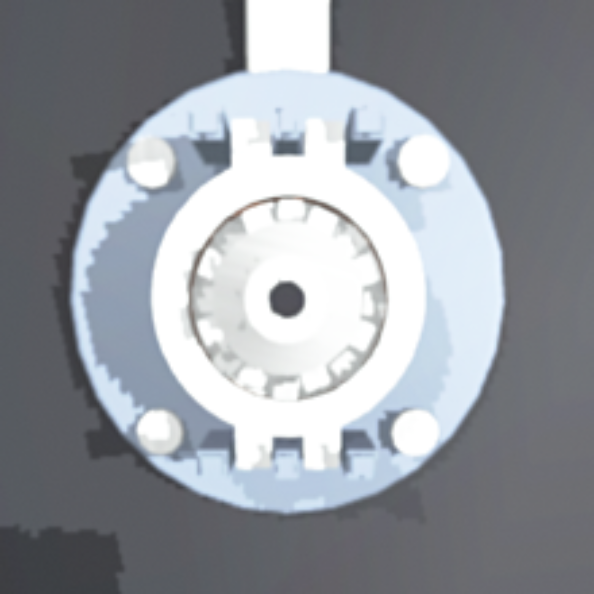

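View pics/top1.png

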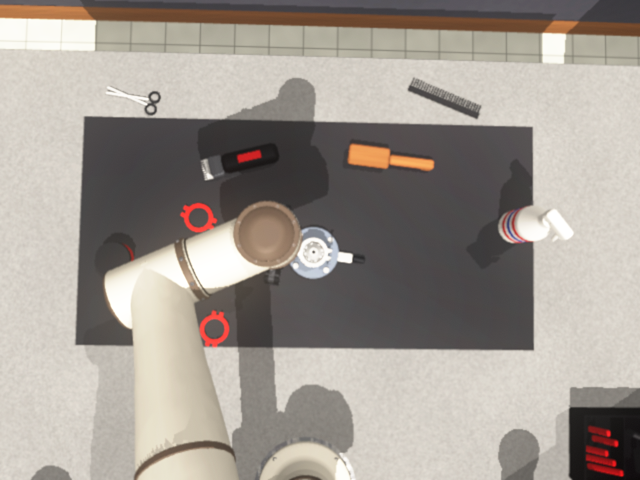

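The plate pack is seated: the plate top reads 41 mm after the −0.5 mm depth bias, the lugs are in the slots, and the barber's things are unmoved. I'll hand it in.

```bash
python3 -c "
from bench import arm
print(arm.job_done())"
```

```text
the job is handed in; nothing more can be done
None
```

Both plates are in place and released, and I handed the job in at about 23 s of the 56 s; no verdict was reported.

- **Friction disc:** I read the key angle from the wrist depth image instead of feeling for it. The disc went onto the splines first time with no force above the noise of about 1 N, so no turning under pressure was needed.
- **Steel plate:** My first grip was too high. The fingers slid over the plate, pressed on it with about 19 N at the wrist, and shifted it about 13 mm on the counter. It was not on the brake or the disc then. I re-measured it, gripped lower, and lowered it into the cage with about 1 N or less.

**Last checks** (after correcting a −0.5 mm depth bias seen on the hub):
- **Disc:** its top was at about 35 mm and level, checked before the plate went on.
- **Plate:** its top was at about 41 mm, tilted under 0.002 rad, about 0.4 mm off the axis and within 0.3° of the brake's x axis. All four lugs are in the slots.
- **Surroundings:** the gripper was open, with the TCP 122 mm up and 70 mm to the side, touching nothing. In the last top view the clipper, brush and spray bottle look unmoved. The arm hid most of the pomade tin, which I never went near.

No final check failed or disagreed. While both plates were held, the gripper opening read about 58 mm instead of 60.6 mm; this did not affect the fit.

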